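# Fold out the test stand's leg and hold a power board flush on its sloped face

### The job

Get the test stand ready by swinging its folded side leg out all the way until it snaps home against its end stop. Then pick up the power board by its heat sink and hold its flat metal base flush against the stand's sloped metal face, centred, long sides running straight up the slope, pressing with a moderate steady push for the reading. Finish while still gripping the board and pressing it there, and leave the solder spool, iron stand and screwdriver alone.

Things in the scene. Friction and masses are not known exactly. Their poses are not given: they have to be found in the camera images.
- stage: The stand's bare aluminium face, 130 (x) by 100 (y) by 10 mm. Origin: centre of its upper side, 115 mm above the table. z: face normal, up and leaning towards the robot; x: up the slope; y: level, across. The slope differs each time, 13 to 30 degrees; it is clamped so stiffly that pushes up to 60 N do not turn it.
- stand: Dark steel base plate below the face, 150 (x) by 110 (y) by 14 mm, bolted down, with two cheeks that carry the face and, on its +y side, a lug of the same height, 36 mm wide, reaching 84 mm past the plate's edge and carrying the leg's hinge (at stand x -10, y 95 mm) and a small detent ball. Origin on the table below the face centre; yaw as the face.
- leg (a joint): Fold-out leg on an upright hinge. 0: folded, pointing from the hinge along the stand's -x (to the robot). Grows as it swings clockwise seen from above, out to the stand's +y; 1.75: end stop. Starts at 0 to 0.3. It swings with light friction and stays where it is left; from about 1.2 to 1.47 a sprung ball resists with up to 5 N at the peg, past it the leg clicks home to the stop and is kept there.
- leg_peg (a point): Point on the axis of the black upright peg at the leg's free end, 50 mm above the table: peg 16 mm diameter, top 68 mm above the table. The steel leg below is 16 mm wide, its top 26 mm above the table. Folded, the peg's axis is 40 mm to the +y side of the base plate's edge.
- leg_hinge (a point): Point on the leg's upright hinge axis, 50 mm above the table, level with leg_peg and 100 mm from it.
- board: Loose power board lying flat, about 0.2 kg: aluminium base and brown laminate, 100 (x) by 70 (y) by 8 mm, parts up to 12 mm tall at its short ends, and in the middle a black finned heat sink 44 (x) by 24 (y) mm, top 52 mm above the underside. Origin: centre of the flat underside; z up. Grip the heat sink across its 24 mm (along y). Either end may point up the slope.
- spool: Bystander: grey solder spool, 56 mm diameter, 40 mm tall, upright. Origin at centre of underside.
- iron_stand: Bystander: black soldering iron stand with round brass tip cleaner, 100 by 75 mm, 70 mm tall. Origin at centre of underside.
- driver: Bystander: screwdriver with black handle lying on the table. Its x axis runs along it.
There are look-alikes about, which are no part of the job. What is shaped like the board but orange or turquoise is not meant.

How it is judged:
By the outcome, as a careful person would: the job done as asked, in the order asked, and still so for the second after the job is handed in, while the arm keeps its last pose, push and grip.
It also fails if it takes over 58 s, if anything falls off the work surface, if the arm or the gripper's body presses on something with over 40 N, if the wrist force passes 120 N, or if a joint passes its speed limit or range.

### The arm

A 6-joint arm with a two-finger parallel gripper is mounted at the origin on the work surface. World frame = base frame: x ahead of the robot, y to its left, z up, the work surface at z = 0. Lengths are in mm, angles in rad, forces in N, time in s.
With the tool pointing down it reaches from about 275 to 1000 mm from the base axis. Payload 8.4 kg.
Tool frame: the origin (TCP) lies at the centre of the arm's flange, where the gripper is bolted on; the fingertips stand r.tip_extent ahead of it and the grasp point (between the pads) lies 155 mm ahead of it (r.tip_extent is the distance from the TCP to the fingertips, in mm); z points along the fingers, y is the direction in which the jaws open and shut (so a half turn about z gives the same grasp; the last joint's range is limited). The gripper opens to 85 mm and grips with 20 to 120 N. Pads are 22 mm wide; open, the fingers measure 114 mm over their backs; the gripper's body (76 mm by 85 mm) begins 54 mm behind the grasp point. The pads swing forward as they close: fully open they stand 13 mm farther back than shut.
Start: joints at [-1.286, 0.353, 1.633, -0, 1.155, -0.002], TCP at [176.802, -599.475, 404.681] pointing down, gripper open.
Joint ranges: [-2.63, 2.63], [-0.92, 2.1], [0.06, 2.66], [-1.3, 4.44], [0, 2.69], [-3.02, 3.02]. Speed limits (rad/s): [2.22, 2.22, 2.79, 3.14, 3.14, 3.14].

### API

Orientations are given as [roll, pitch, yaw] about the fixed x, y, z axes, in that order (R = Rz(yaw) Ry(pitch) Rx(roll)).
In Python, from rig import sense, grab_frame, job, r gives the robot as it stands. The module is installed in compiled form; this text tells all that it offers.
- The arm moves only by the shell command python3 -m creep 'ROWS' [FORCE]. ROWS is JSON, a list of rows, each a list of 7 numbers: the turn, a rotation vector about the tool's x, y, z in rad, then the shift along the tool's x, y, z in mm, then the closure, from 0 (fully open) to 1 (shut). In form: [[wx, wy, wz, dx, dy, dz, fingers], ...]. A call has 1 to 10 rows; each row shifts and turns the pose as measured when the row begins, along the tool's axes as they then stand; what a row does not reach is not made up. A row lasts 1/12 s, in which the tool goes at most 41.7 mm and 7.16 degrees, less where a joint would pass 70% of its speed; a pose out of reach is approached as far as the arm can. A call with a gripper value outside its range is refused whole. The fingers move at their own pace and stop on an object; FORCE is the grip in N (left out, the last holds). Time passes only in rows, so rows that do not move let the fingers close. It gives the time, the measured TCP pose, the force and the opening at its end, in the units of the state.
- sense(): the state, without advancing time (a new reading comes with each control period).
- grab_frame(name): name is "scene" or "side" or "wrist"; returns a dict with "color" (400x640x3 uint8, red, green, blue), "mtx" (3x3 intrinsics, pixels), "T" (4x4, takes a point from camera to world coordinates). Camera axes: x right, y down, z forward; pixel columns grow to the right and rows downward; lengths in mm; the calibration is good to about 2 mm. A picture is of the moment at which its call begins. There is no depth.
- job.sign_off(): hands the job in, once; it reports no verdict.
The state is a dict: "clock": time; "qpos": joint angles; "qvel": joint speeds; "joint_efforts": joint torques, N m; "eef_pos": TCP position; "tcp_rot": TCP orientation; "contact_force": force on the tool from outside, world axes, zero at the start; "wrist_torque": the same for the moment, N m; "opening": opening from 0.0 (shut) to 1.0 (fully open).
Only numpy, scipy, OpenCV 4.12 (cv2) and the standard library are available. Lean on these libraries where they do the work, as an engineer would, in place of code of your own. Each camera call takes 0.05 s, during which the arm holds its last target.

## Working session

There is one attempt and no reset: what is moved stays moved. The work goes in short steps, Python scripts to look and compute and a shell command to move; the robot and the scene stay as the last step left them, time stands still between calls to the robot, and variables do not carry over. Pictures are saved under pics/ and viewed, and the job is handed in when it is done.

```bash
mkdir -p pics; ls; python3 - <<'E'
from rig import sense, grab_frame, r
import cv2
s=sense()
for k,v in s.items(): print(k,v)
print(r.tip_extent)
for n in ("scene","side","wrist"):
    f=grab_frame(n); cv2.imwrite(f"pics/{n}0.png",f["color"][:,:,::-1]); print(n,f["mtx"].round(1).tolist(),f["T"].round(3).tolist())
E
```

```text
pics
clock 0.0
qpos [-1.28639771e+00  3.53639270e-01  1.63414134e+00  3.35745460e-05
  1.15519463e+00 -2.42815904e-03]
qvel [ 0.00026019  0.00062107  0.00027955  0.00124655 -0.00029077  0.00050215]
joint_efforts [-2.22220493e-03 -6.05258489e+01 -3.42068696e+01 -3.19192368e-04
  9.41037841e-03 -7.14289907e-07]
eef_pos [ 176.74003046 -599.24127487  403.96397624]
tcp_rot [-3.14021014e+00 -3.40547448e-05  2.86813176e-01]
contact_force [ 0.90533008 -0.11918316 -1.46447802]
wrist_torque [ 0.05843207 -0.01998    -0.01249711]
opening 1.0024448000517376
173.4
scene [[385.4, 0.0, 318.9], [0.0, 385.4, 198.6], [0.0, 0.0, 1.0]] [[0.424, 0.762, -0.49, 1129.356], [0.906, -0.361, 0.222, -378.41], [-0.008, -0.538, -0.843, 941.576], [0.0, 0.0, 0.0, 1.0]]
side [[469.6, 0.0, 310.8], [0.0, 469.6, 194.3], [0.0, 0.0, 1.0]] [[-0.999, -0.014, 0.037, 563.322], [-0.039, 0.509, -0.86, 918.481], [-0.007, -0.861, -0.509, 732.416], [0.0, 0.0, 0.0, 1.0]]
wrist [[297.5, 0.0, 315.3], [0.0, 297.5, 202.5], [0.0, 0.0, 1.0]] [[0.281, -0.918, -0.28, 246.211], [-0.96, -0.27, -0.08, -576.877], [-0.002, 0.291, -0.957, 374.739], [0.0, 0.0, 0.0, 1.0]]
```

View pics/scene0.png

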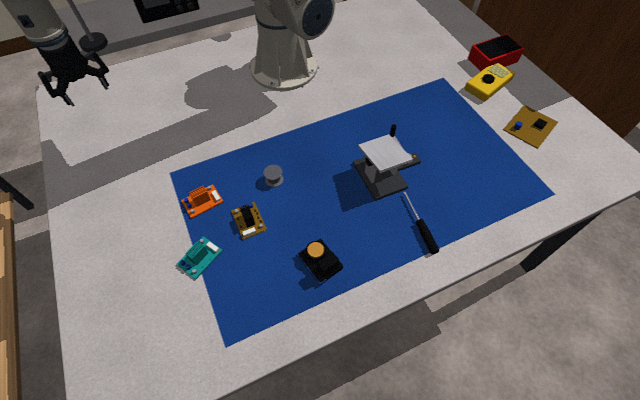

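View pics/side0.png

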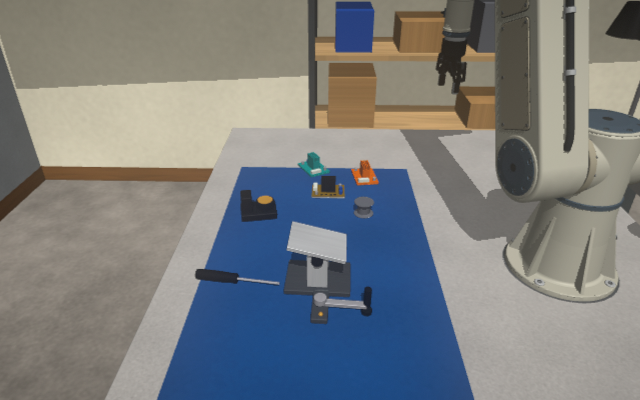

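View pics/wrist0.png

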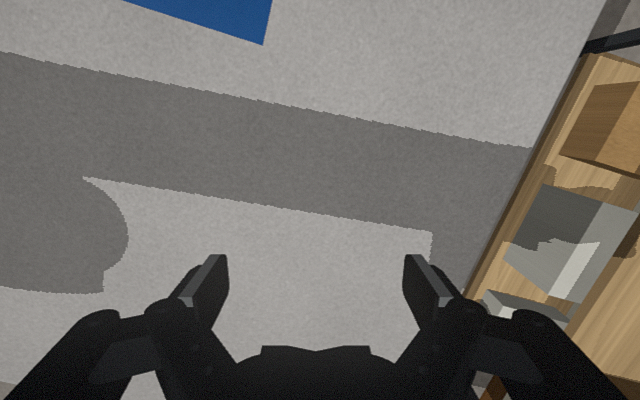

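The scene camera shows the brown board with its black sink at (249,219), orange and turquoise look-alikes beside it, and the stand at (385,165). The leg peg is at (393,131), with the driver and iron stand nearby. In the side view the peg is at (368,300), the hinge at (320,300) and the face at (317,242). I'll zoom in next.

```bash
python3 - <<'E'
import cv2
a=cv2.imread('pics/scene0.png'); b=cv2.imread('pics/side0.png')
def crop(im,x,y,w,h,k,n): cv2.imwrite(n,cv2.resize(im[y:y+h,x:x+w],None,fx=k,fy=k,interpolation=cv2.INTER_CUBIC))
crop(a,340,115,100,90,6,'pics/c1.png'); crop(b,270,215,115,110,5,'pics/c2.png'); crop(a,170,150,130,120,5,'pics/c3.png'); crop(b,290,150,100,75,7,'pics/c4.png')
E
```

```text
(no output)
```

View pics/c1.png

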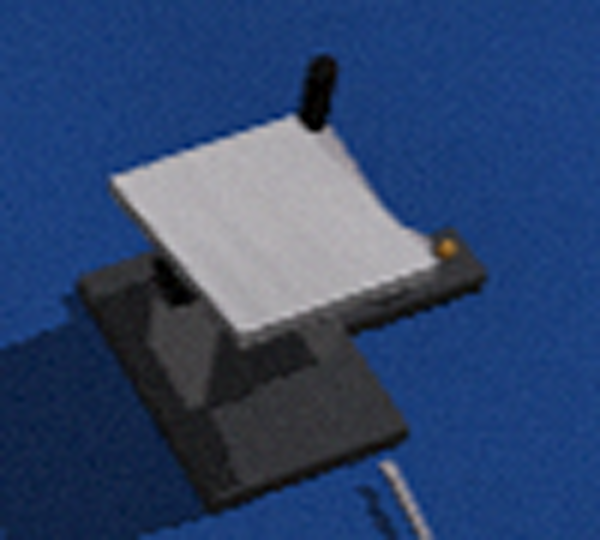

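View pics/c2.png

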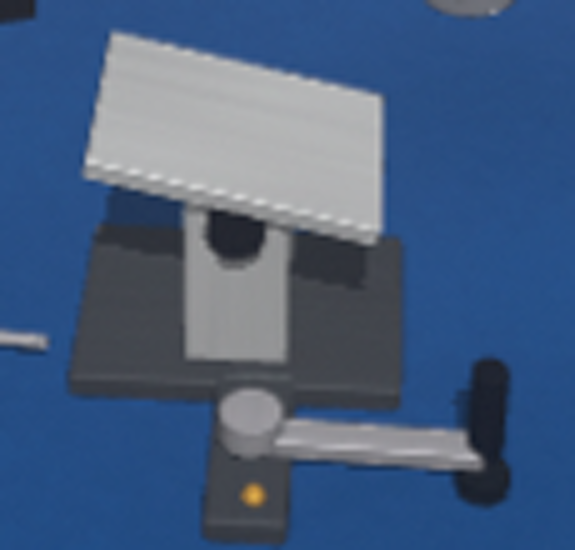

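View pics/c3.png

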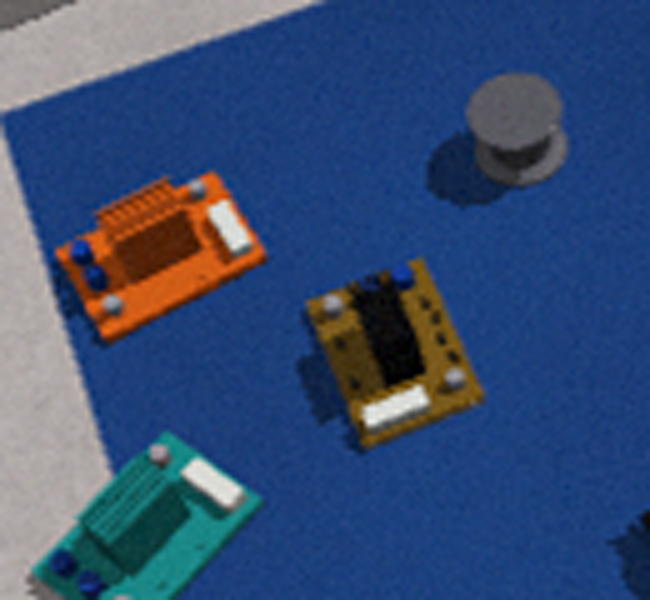

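View pics/c4.png

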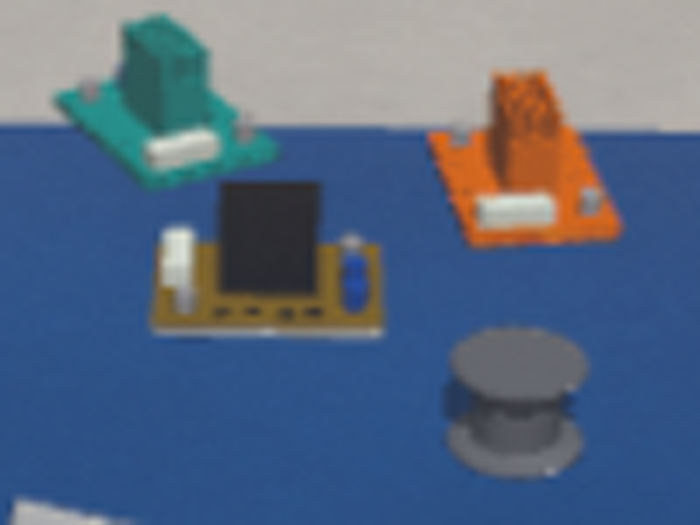

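```bash
cat > h.py <<'E'
import numpy as np, cv2
from scipy.optimize import least_squares
from scipy.spatial.transform import Rotation as R
def proj(cam,P):
    K,T=cam; p=(np.asarray(P,float)-T[:3,3])@T[:3,:3]; q=p@K.T; return q[...,:2]/q[...,2:]
def ray(cam,uv,z):
    K,T=cam; d=T[:3,:3]@np.linalg.solve(K,[uv[0],uv[1],1]); o=T[:3,3]; return o+d*(z-o[2])/d[2]
def uc(u,k,o): return (np.asarray(u)+.5)/k-.5+np.asarray(o)
def stageR(yaw,sl): # x up slope, z normal leaning to robot
    return R.from_euler('ZY',[yaw,-sl]).as_matrix()
E
cat > fit0.py <<'E'
from h import *
from rig import grab_frame
C={}
for n in('scene','side'):
    f=grab_frame(n); C[n]=(f['mtx'],f['T'])
import pickle; pickle.dump(C,open('cams.pkl','wb'))
c1=lambda u:uc(u,6,(340,115)); c2=lambda u:uc(u,5,(270,215)); c3=lambda u:uc(u,5,(170,150)); c4=lambda u:uc(u,7,(290,150))
F=[('scene',c1((110,178)),(-65,-50,0)),('scene',c1((297,115)),(-65,50,0)),('scene',c1((440,258)),(65,50,0)),('scene',c1((240,333)),(65,-50,0)),
('side',c2((112,35)),(65,-50,0)),('side',c2((383,95)),(-65,-50,0)),('side',c2((378,230)),(-65,50,0)),('side',c2((88,164)),(65,50,0))]
B=[('side',c2((70,380)),(75,55,14)),('side',c2((400,395)),(-75,55,14)),('side',c2((400,240)),(-75,-55,14)),('scene',c1((80,285)),(-75,-55,14)),('scene',c1((405,435)),(75,55,14)),('scene',c1((215,500)),(75,-55,14))]
def st(p,raw=False):
    x,y,yaw,sl=p; e=[]
    for c,uv,q in F: e.append(proj(C[c],stageR(yaw,sl)@q+[x,y,115])-uv)
    Rz=stageR(yaw,0)
    for c,uv,q in B: e.append(proj(C[c],Rz@q+[x,y,0])-uv)
    return np.array(e) if raw else np.ravel(e)
s=least_squares(st,[600,50,0,.35],loss='soft_l1'); print('stage',s.x,np.degrees(s.x[2:])); print(st(s.x,1).round(1).tolist())
x,y,yaw,sl=s.x
h=stageR(yaw,0)@[-10,95,0]+[x,y,0]; print('hinge',h)
P=[('scene',c1((322,62)),68),('side',c2((490,364)),68)]
for c,uv,z in P: print('peg',c,ray(C[c],uv,z))
def lg(a):
    d=stageR(yaw,0)@[-np.cos(a[0]),np.sin(a[0]),0]; return np.ravel([proj(C[c],h+100*d+[0,0,z])-uv for c,uv,z in P])
l=least_squares(lg,[.1]); print('leg',l.x,lg(l.x), h+100*(stageR(yaw,0)@[-np.cos(l.x[0]),np.sin(l.x[0]),0]))
D=[('scene',c3((305,303)),(-50,-35,8)),('scene',c3((418,260)),(-50,35,8)),('scene',c3((484,400)),(50,35,8)),('scene',c3((362,440)),(50,-35,8)),
('side',c4((152,333)),(50,35,0)),('side',c4((384,336)),(-50,35,0)),('side',c4((384,245)),(-50,-35,8)),('side',c4((160,245)),(50,-35,8))]
def bd(p,raw=False):
    e=[proj(C[c],stageR(p[2],0)@q+[p[0],p[1],0])-uv for c,uv,q in D]
    return np.array(e) if raw else np.ravel(e)
b=least_squares(bd,[600,-350,0],loss='soft_l1'); print('board',b.x,bd(b.x,1).round(1).tolist())
for n,o in (('scene',(170,150)),('side',(290,150))): 
    for q in [(sx*22,sy*12,52) for sx in(-1,1) for sy in(-1,1)]: print(n,((proj(C[n],stageR(b.x[2],0)@q+[b.x[0],b.x[1],0])-o)*(5 if n=='scene' else 7)).round())
E
python3 fit0.py
```

```text
stage [ 5.84806514e+02  7.11170795e+01 -3.95562983e-02  2.46361652e-01] [-2.26640895 14.11548292]
[[0.5, -0.5], [0.4, -0.4], [0.9, 0.3], [0.9, -0.4], [-0.1, -2.0], [0.1, -0.5], [0.5, -0.4], [-0.6, -1.6], [-0.8, -1.8], [0.2, -1.5], [0.6, -1.7], [0.1, -2.3], [2.3, -1.6], [0.3, 0.0]]
hinge [578.57120455 166.43822569   0.        ]
peg scene [476.88108748 170.03798583  68.        ]
peg side [478.57084572 173.09190248  68.        ]
leg [0.01025116] [ 0.69727544  0.253021   -0.11239439 -0.54805994] [478.69521804 171.41691211   0.        ]
board [ 5.63845769e+02 -3.39158190e+02 -3.77522531e-03] [[0.1, -0.5], [0.9, -0.8], [-0.0, -0.8], [0.1, 0.9], [0.1, -0.5], [-0.1, -0.4], [-0.4, -1.0], [-0.1, -1.5]]
scene [344. 282.]
scene [386. 266.]
scene [370. 346.]
scene [413. 329.]
side [318. 172.]
side [318. 198.]
side [217. 170.]
side [216. 197.]
```

```bash
cat >> fit0.py <<'E'
print('--- bias fit')
def al(p,raw=False):
    e={'scene':p[7:9],'side':p[9:11]}; o=[]
    i=[c for c,_,_ in F+B]; a=st(p[:4],True)
    for c,v in zip(i,a): o.append(v+e[c])
    for (c,_,_),v in zip(D,bd(p[4:7],True)): o.append(v+e[c])
    if raw: return np.array(o)
    return np.r_[np.ravel(o),p[7:11]*.5]
w=least_squares(al,np.r_[s.x,b.x,0,0,0,0],loss='soft_l1')
print(w.x.round(3),np.degrees(w.x[3])); print(al(w.x,1).round(1).tolist()); J=w.jac; print('sd',np.sqrt(np.diag(np.linalg.inv(J.T@J))).round(3))
E
python3 fit0.py | sed -n '/---/,$p'
```

```text
--- bias fit
[ 5.83449e+02  7.28310e+01 -3.70000e-02  2.35000e-01  5.61990e+02
 -3.37018e+02 -3.00000e-03 -8.54000e-01  1.14000e+00 -5.37000e-01
  7.41000e-01] 13.493057012013425
[[-0.1, -0.1], [-0.3, -0.0], [0.3, 1.0], [0.4, 0.4], [-0.2, -0.5], [0.2, 0.4], [0.7, 0.5], [-0.5, -0.1], [-0.8, -0.5], [0.4, -0.3], [0.5, -0.6], [-0.5, -1.6], [1.7, -1.1], [-0.2, 0.6], [-0.3, -0.1], [0.5, -0.4], [-0.4, -0.5], [-0.2, 1.2], [0.2, 0.6], [0.0, 0.7], [-0.3, 0.0], [-0.1, -0.4]]
sd [3.63  3.753 0.011 0.019 4.528 4.16  0.021 1.392 1.168 1.524 0.942]
```

```bash
python3 -m creep '[[0,0,0,23,-30,2,0],[0,0,0,23,-30,2,0],[0,0,0,23,-30,2,0],[0,0,0,23,-30,2,0],[0,0,0,23,-30,2,0],[0,0,0,23,-30,2,0],[0,0,0,23,-30,2,0],[0,0,0,23,-30,2,0],[0,0,0,23,-30,2,0],[0,0,0,23,-30,2,0]]'; python3 -c "
from rig import sense
s=sense();print(s['qpos'],s['qvel'])"
```

```text
clock: 1.18
eef_pos: [314.3, -238.7, 382.5]
tcp_rot: [3.135, -0.001, 0.277]
contact_force: [0.7, -0.1, -0.1]
opening: 1.002
[-0.65191096  0.00773495  2.11836302 -0.00408308  1.00928162  0.64431072] [ 1.12402954 -0.22752945  0.29289685 -0.00391104 -0.0794795   1.12495674]
```

```bash
python3 -m creep '[[0,0,0,25,-32,4,0.3],[0,0,0,25,-32,4,0.3],[0,0,0,25,-32,4,0.3],[0,0,0,25,-32,4,0.3],[0,0,0,25,-32,4,0.3],[0,0,0,25,-32,4,0.3],[0,0,0,25,-32,4,0.3],[0,0,0,25,-32,4,0.3],[0,0,0,25,-32,4,0.3],[0,0,0,20,-26,4,0.3]]' 30; python3 -m creep '[[0,0,-0.12,0,0,0,0.3],[0,0,-0.12,0,0,0,0.3],[0,0,-0.12,0,0,0,0.3],[0,0,-0.12,0,0,0,0.3],[0,0,-0.12,0,0,0,0.3],[0,0,-0.12,0,0,0,0.3],[0,0,-0.12,0,0,0,0.3],[0,0,-0.12,0,0,0,0.3],[0,0,-0.12,0,0,0,0.3],[0,0,-0.12,0,0,0,0.3]]';
```

```text
clock: 2.02
eef_pos: [464.3, 142.4, 343.6]
tcp_rot: [3.13, -0.012, 0.276]
contact_force: [0.2, -0.6, 0.2]
opening: 0.699
clock: 2.85
eef_pos: [467.0, 151.8, 343.1]
tcp_rot: [3.124, 0.005, 1.521]
contact_force: [0.3, -0.4, -0.4]
opening: 0.699
```

```bash
python3 -m creep '[[0,0,-0.12,0,0,0,0.3],[0,0,-0.12,0,0,0,0.3],[0,0,-0.12,0,0,0,0.3],[0,0,-0.12,0,0,0,0.3],[0,0,-0.12,0,0,0,0.3],[0,0,-0.12,0,0,0,0.3],[0,0,-0.12,0,0,0,0.3],[0,0,-0.12,0,0,0,0.3],[0,0,-0.12,0,0,0,0.3],[0,0,-0.12,0,0,0,0.3]]'; python3 - <<'E'
from rig import sense, grab_frame
import cv2,pickle
s=sense(); print(s['qpos'],s['qvel'])
f=grab_frame('wrist'); pickle.dump(f,open('w1.pkl','wb')); cv2.imwrite('pics/w1.png',f['color'][:,:,::-1])
E
```

```text
clock: 3.68
eef_pos: [467.1, 151.9, 344.0]
tcp_rot: [3.14, 0.02, 2.771]
contact_force: [0.5, 0.1, -0.5]
opening: 0.704
[ 0.31501793  0.21460954  1.97893288 -0.01358858  0.93158728 -0.87692565] [ 1.52284277e-03 -1.27407845e-03 -7.83536253e-04 -1.20230056e-03
  2.33865044e-03 -1.48988180e+00]
```

View pics/w1.png

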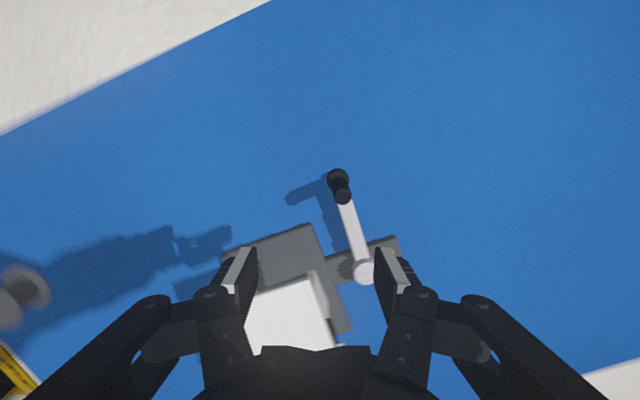

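The wrist view shows the peg at (341,185) with the leg running down to the hinge at (363,272), between the fingers.

```bash
python3 - <<'E'
from h import *; import pickle
f=pickle.load(open('w1.pkl','rb')); c=(f['mtx'],f['T']); print(f['T'].round(2).tolist())
print(proj(c,[[478,171,68],[478,171,26],[578,168,40],[478,171,5]]))
print(ray(c,(343,195),68),ray(c,(338,174),68),ray(c,(338,178),26), ray(c,(364,272),26))
im=cv2.resize(f['color'][150:300,280:420,::-1],None,fx=4,fy=4,interpolation=cv2.INTER_CUBIC);cv2.imwrite('pics/w1c.png',im)
E
```

```text
[[0.36, 0.89, 0.29, 396.83], [0.93, -0.35, -0.11, 179.94], [0.0, 0.31, -0.95, 313.22], [0.0, 0.0, 0.0, 1.0]]
[[339.083415   201.31816889]
 [335.78885907 188.46508449]
 [366.64121772 278.29590521]
 [334.45233394 183.25088549]]
[473.85940119 176.08197592  68.        ] [454.97435023 178.3712108   68.        ] [468.72625867 176.72376367  26.        ] [578.67098368 167.17605338  26.        ]
```

View pics/w1c.png

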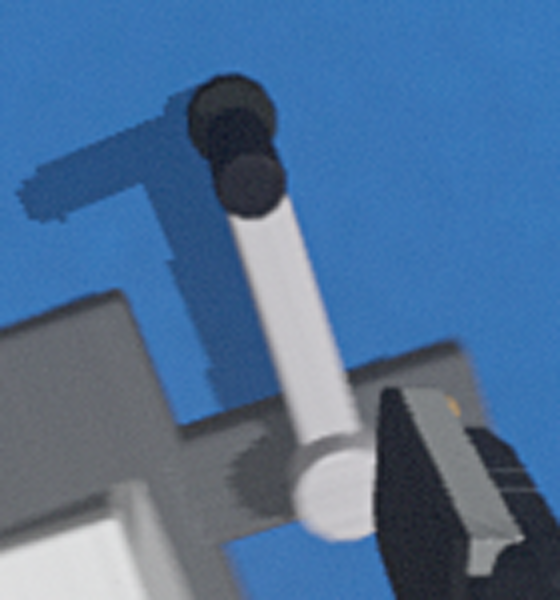

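```bash
python3 -m creep '[[0,0,-0.11,0,0,0,0.3],[0,0,-0.11,0,0,0,0.3],[0,0,-0.11,-4,10,0,0.3],[0,0,0,-4,10,20,0.3],[0,0,0,0,0,20,0.3],[0,0,0,0,0,0,0.3]]'; python3 - <<'E'
from rig import sense, grab_frame
import cv2,pickle
s=sense(); print(s['eef_pos'],s['tcp_rot'],s['qvel'].round(3))
f=grab_frame('wrist'); pickle.dump(f,open('w2.pkl','wb')); cv2.imwrite('pics/w2.png',f['color'][:,:,::-1])
E
```

```text
clock: 4.23
eef_pos: [478.7, 171.6, 304.8]
tcp_rot: [-3.139, 0.024, 3.109]
contact_force: [-1.2, 0.3, -0.0]
opening: 0.698
[478.67032254 171.61960913 304.83460802] [-3.13861012  0.02368447  3.10902266] [ 0.011 -0.031 -0.043  0.005  0.052  0.041]
```

View pics/w2.png

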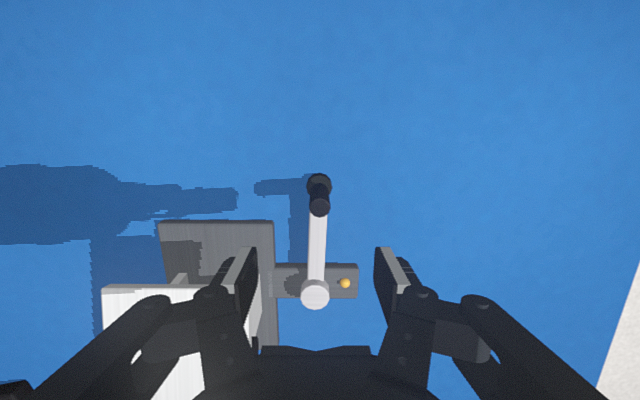

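The peg top at (320,207) sits laterally between the fingers, the hinge is at (315,296), and the base plate's corners are at (158,222), (273,222) and (278,346).

```bash
python3 - <<'E'
from h import *; import pickle
f=pickle.load(open('w2.pkl','rb')); c=(f['mtx'],f['T'])
print('peg',ray(c,(320,207),68),'hinge',ray(c,(315,294),32))
for uv in [(158,222),(273,222)]: print('plate',ray(c,uv,14))
print('face lower edge', [ray(c,uv,99) for uv in [(103,288)]])
im=cv2.resize(f['color'][160:400,80:380,::-1],None,fx=2.5,fy=2.5,interpolation=cv2.INTER_CUBIC);cv2.imwrite('pics/w2c.png',im)
E
```

```text
peg [475.08918289 175.76200028  68.        ] hinge [575.15466191 168.52309109  32.        ]
plate [503.72801048  23.018177    14.        ]
plate [507.31620337 131.27634767  14.        ]
face lower edge [array([518.09136028,  25.36396698,  99.        ])]
```

View pics/w2c.png

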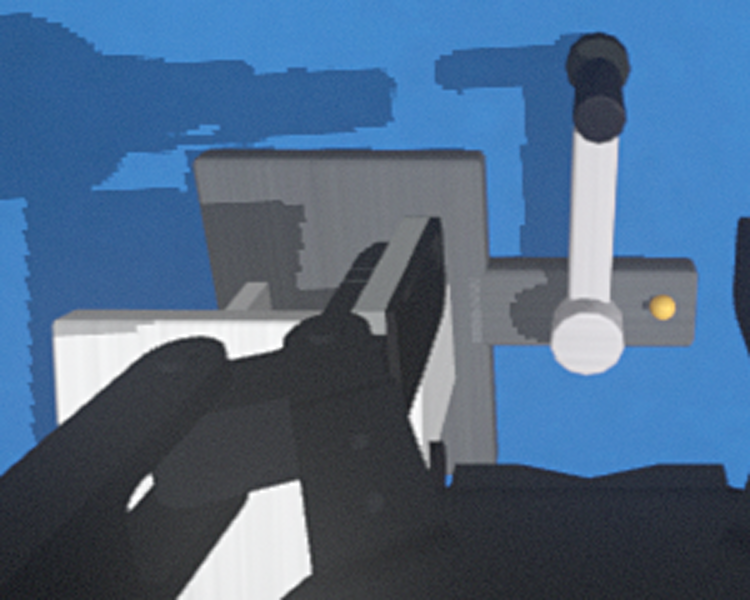

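```bash
python3 -m creep '[[0,0.024,0,2,2,20,0.3],[0,0,0,0,0,30,0.3],[0,0,0,0,0,30,0.3],[0,0,0,0,0,17,0.3],[0,0,0,0,0,0,0.3]]'; python3 - <<'E'
from rig import sense, grab_frame
import cv2,pickle
f=grab_frame('wrist'); cv2.imwrite('pics/w3.png',f['color'][:,:,::-1])
E
```

```text
clock: 4.7
eef_pos: [480.9, 174.3, 212.6]
tcp_rot: [3.14, 0.009, 3.098]
contact_force: [-1.6, 0.2, -0.2]
opening: 0.7
```

View pics/w3.png

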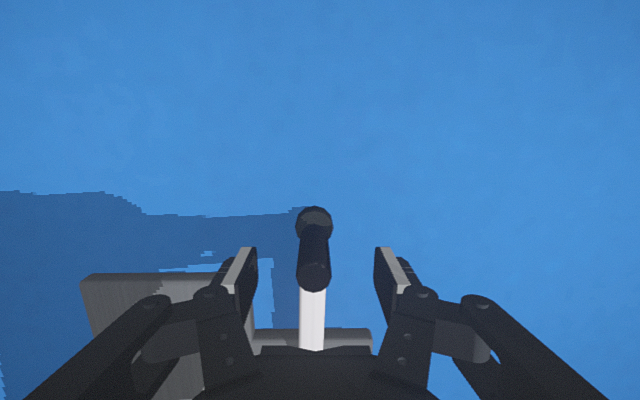

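```bash
python3 -m creep '[[0,0,0,3,12,0,0.3],[0,0,0,0,10,0,0.3],[0,0,0.1,-2.7,10,0,0.3],[0,0,0.1,-2.7,10,0,0.3],[0,0,0.1,-2.7,10,0,0.3],[0,0,0.1,-2.7,10,0,0.3],[0,0,0,0,0,0,0.3]]'; python3 - <<'E'
from rig import sense, grab_frame
import cv2,pickle
f=grab_frame('wrist'); cv2.imwrite('pics/w4.png',f['color'][:,:,::-1])
E
```

```text
clock: 5.33
eef_pos: [501.4, 237.3, 225.7]
tcp_rot: [3.13, 0.015, 2.674]
contact_force: [0.4, 0.4, 0.3]
opening: 0.702
```

View pics/w4.png

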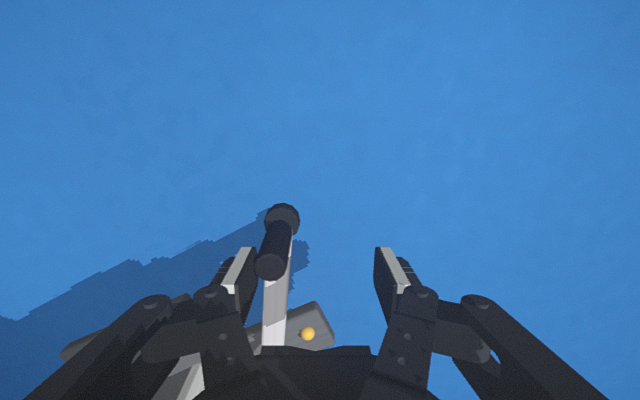

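```bash
python3 -m creep '[[0,0,0,0,0,17,0.3],[0,0.01,0.1,-2.7,10,1,0.3],[0,0,0.1,-2.7,10,1,0.3],[0,0,0.1,-2.7,10,1,0.3],[0,0,0.1,-2.7,10,1,0.3],[0,0,0,0,0,0,0.3]]'; 
```

```text
clock: 5.88
eef_pos: [532.7, 262.5, 210.6]
tcp_rot: [3.127, 0.001, 2.286]
contact_force: [1.0, -0.6, 0.0]
opening: 0.697
```

```bash
python3 -m creep '[[0,0,0.1,-2.7,10,1,0.3],[0,0,0.1,-2.7,10,1,0.3],[0,0,0.1,-2.7,10,2,0.3],[0,0,0.1,-2.7,10,2,0.3],[0,0,0,0,0,0,0.3]]'; python3 - <<'E'
from rig import sense, grab_frame
import cv2,pickle
f=grab_frame('wrist'); cv2.imwrite('pics/w5.png',f['color'][:,:,::-1])
E
```

```text
clock: 6.3
eef_pos: [568.2, 271.8, 207.8]
tcp_rot: [3.139, -0.003, 1.899]
contact_force: [-1.2, 0.0, -0.7]
opening: 0.698
```

View pics/w5.png

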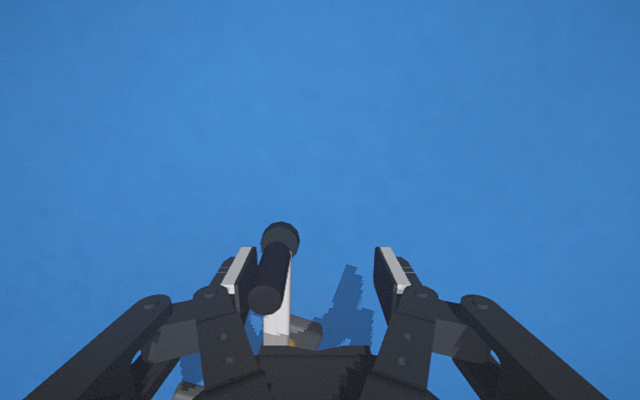

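```bash
python3 -m creep '[[0,0,0.1,-2.7,10,0,0.3],[0,0,0.1,-2.7,10,0,0.3],[0,0,0.1,-2.7,10,1,0.3],[0,0,0,0,0,0,0.3]]'; python3 -m creep '[[0,0,0.1,-2.7,10,0,0.3],[0,0,0,0,0,0,0.3]]';python3 - <<'E'
from rig import sense, grab_frame
import cv2,pickle
f=grab_frame('wrist'); cv2.imwrite('pics/w6.png',f['color'][:,:,::-1])
E
```

```text
clock: 6.68
eef_pos: [594.8, 268.8, 207.9]
tcp_rot: [-3.137, -0.002, 1.615]
contact_force: [-0.4, 0.4, 0.3]
opening: 0.7
clock: 6.85
eef_pos: [604.1, 266.1, 208.8]
tcp_rot: [-3.138, -0.002, 1.526]
contact_force: [-0.7, 0.6, 0.2]
opening: 0.7
```

View pics/w6.png

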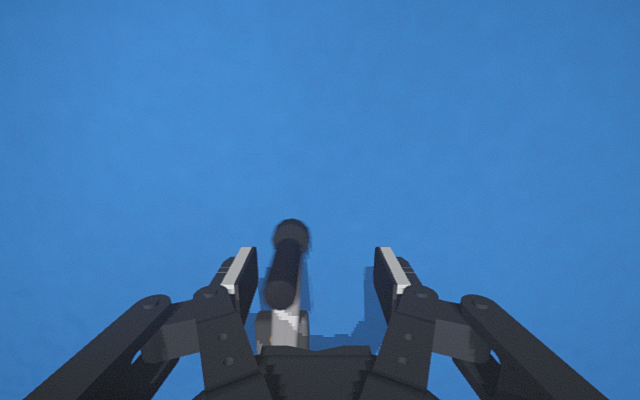

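The peg at (287,265) is motion-blurred and has come away from the trailing pad, so it's snapping. I'll follow a little and look again.

```bash
python3 -m creep '[[0,0,0.1,-2.7,10,0,0.3],[0,0,0,0,5,0,0.3],[0,0,0,0,0,0,0.3]]';python3 - <<'E'
from rig import sense, grab_frame
import cv2,pickle
for n in('wrist','side'):
    f=grab_frame(n); pickle.dump(f,open(f'{n}7.pkl','wb')); cv2.imwrite(f'pics/{n}7.png',f['color'][:,:,::-1])
b=f['color'][:,:,::-1]
cv2.imwrite('pics/side7c.png',cv2.resize(b[200:350,240:400],None,fx=4,fy=4,interpolation=cv2.INTER_CUBIC))
E
```

```text
clock: 7.15
eef_pos: [615.9, 262.3, 209.0]
tcp_rot: [-3.135, -0.001, 1.45]
contact_force: [0.1, -0.1, 0.7]
opening: 0.705
```

View pics/wrist7.png

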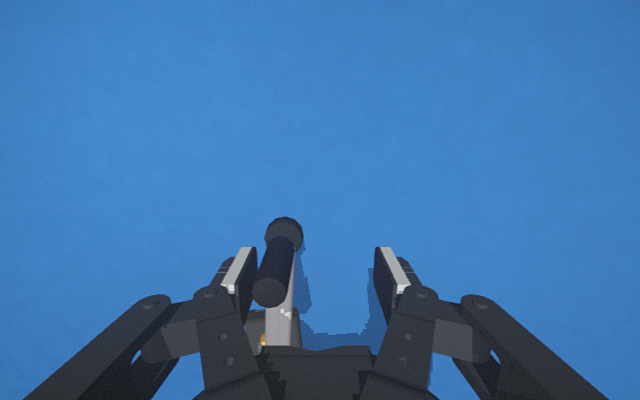

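View pics/side7c.png

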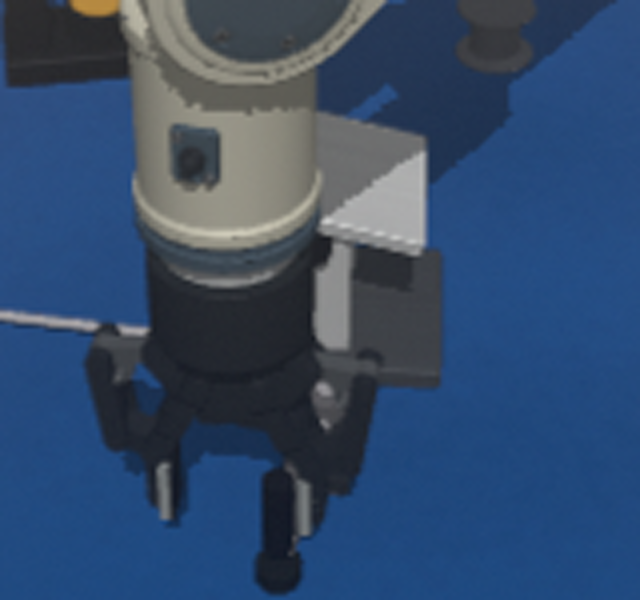

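```bash
python3 - <<'E'
from h import *; import pickle
f=pickle.load(open('wrist7.pkl','rb')); c=(f['mtx'],f['T']); p=ray(c,(269,291),68); d=p-[577,168,68]; print(p,np.hypot(*d[:2]), np.pi-np.arctan2(d[1],d[0])-.037)
f=pickle.load(open('side7.pkl','rb')); c=(f['mtx'],f['T']); p=ray(c,uc((277,478),4,(240,200)),68); d=p-[577,168,68]; print(p,np.hypot(*d[:2]), np.pi-np.arctan2(d[1],d[0])-.037)
E
```

```text
[593.38147174 266.68111322  68.        ] 100.03156863260678 1.6983002987687588
[596.79739032 266.30840697  68.        ] 100.28200010505078 1.7325188804342846
```

```bash
python3 -m creep '[[0,0,0,0,4,0,0.3],[0,0,0,0,0,0,0.3]]'; python3 -m creep '[[0,0,0,0,4,0,0.3],[0,0,0,0,0,0,0.3]]'
```

```text
clock: 7.42
eef_pos: [618.6, 262.1, 208.8]
tcp_rot: [-3.134, -0.001, 1.454]
contact_force: [-0.2, -0.7, 0.2]
opening: 0.702
clock: 7.58
eef_pos: [621.3, 261.9, 208.3]
tcp_rot: [-3.13, 0.0, 1.457]
contact_force: [-0.4, 0.3, 0.3]
opening: 0.702
```

```bash
python3 -m creep '[[0,0,0,0,4,0,0.3],[0,0,0,0,0,0,0.3]]'; python3 -m creep '[[0,0,0,0,4,0,0.3],[0,0,0,0,0,0,0.3]]';python3 - <<'E'
from rig import sense, grab_frame
import cv2,pickle
for n in('wrist',):
    f=grab_frame(n); pickle.dump(f,open(f'{n}8.pkl','wb')); cv2.imwrite(f'pics/{n}8.png',f['color'][:,:,::-1])
E
```

```text
clock: 7.75
eef_pos: [622.5, 261.9, 207.4]
tcp_rot: [-3.121, 0.002, 1.458]
contact_force: [-0.1, 0.0, 1.5]
opening: 0.701
clock: 7.92
eef_pos: [623.9, 262.0, 206.5]
tcp_rot: [-3.112, 0.004, 1.459]
contact_force: [-0.6, 0.6, 1.6]
opening: 0.699
```

View pics/wrist8.png

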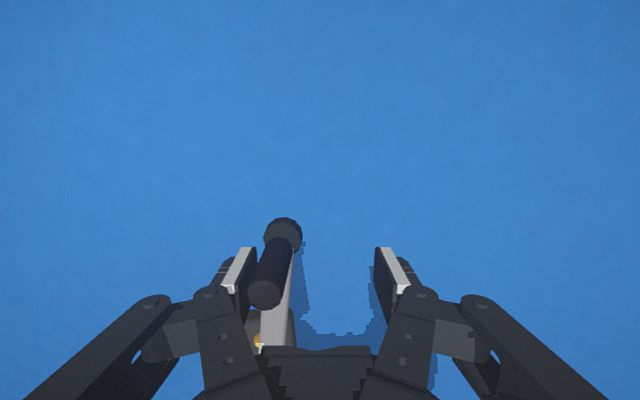

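```bash
python3 - <<'E'
from h import *; import pickle
from rig import sense
f=pickle.load(open('wrist8.pkl','rb')); c=(f['mtx'],f['T']); p=ray(c,(265,294),68); d=p-[577,168,68]; print(p,np.hypot(*d[:2]), np.pi-np.arctan2(d[1],d[0])-.037)
s=sense();print(s['contact_force'],s['wrist_torque'])
E
```

```text
[596.64385135 265.85789339  68.        ] 99.81006058305512 1.7319019271961962
[-5.14487972  0.83336805  0.90989949] [ 0.18498644  0.74309278 -0.02589095]
```

```bash
python3 -m creep '[[0,0,0,0,-8,0,0.3],[-0.02,0,0,0,-8,0,0.3],[0,0,0,0,0,-35,0.3],[0,0,0,0,0,-35,0.3],[0,0,0,0,0,-35,0.3],[0,0,0.12,0,0,-35,0.3],[0,0,0.12,0,0,-30,0.3],[0,0,0.12,0,0,0,0.3],[0,0,0.12,0,0,0,0.3],[0,0,0.12,0,0,0,0.3]]'; python3 -m creep '[[0,0,0.12,0,0,0,0.3],[0,0,0.12,0,0,0,0.3],[0,0,0.12,0,0,0,0.3],[0,0,0.12,0,0,0,0.3],[0,0,0.12,0,0,0,0.3],[0,0,0.12,0,0,0,0.3],[0,0,0.12,0,0,0,0.3],[0,0,0,0,0,0,0.3]]';python3 - <<'E'
from rig import sense, grab_frame
import cv2,pickle
f=grab_frame('wrist'); pickle.dump(f,open(f'w9.pkl','wb')); cv2.imwrite(f'pics/w9.png',f['color'][:,:,::-1])
E
```

```text
clock: 8.8
eef_pos: [608.9, 263.7, 385.7]
tcp_rot: [3.138, -0.0, 0.844]
contact_force: [-0.0, 0.6, 0.2]
opening: 0.701
clock: 9.47
eef_pos: [609.5, 263.0, 388.7]
tcp_rot: [-3.142, -0.017, -0.037]
contact_force: [0.4, 1.6, 0.0]
opening: 0.7
```

View pics/w9.png

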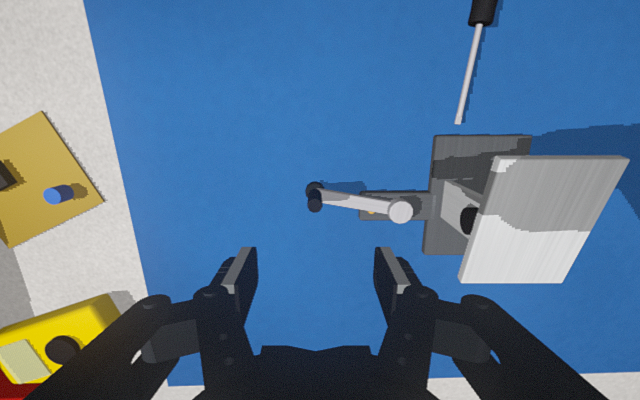

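The leg now lies out past perpendicular, with the peg at (315,205) and the hinge at (400,210), so it's home. The whole face is visible too, with corners near (495,157), (628,157), (562,283) and (460,281), which helps refine the stage pose.

```bash
python3 - <<'E'
from h import *; import pickle
f=pickle.load(open('w9.pkl','rb'))
cv2.imwrite('pics/w9c.png',cv2.resize(f['color'][120:300,410:640,::-1],None,fx=3.3,fy=3.3,interpolation=cv2.INTER_CUBIC))
E
```

```text
(no output)
```

View pics/w9c.png

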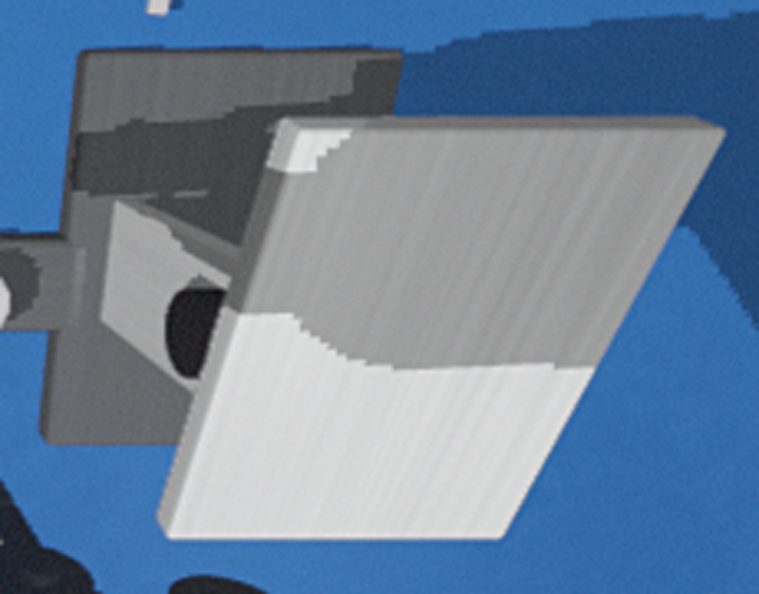

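```bash
cat > fit1.py <<'E'
from h import *; import pickle
exec(open('fit0.py').read().split("print('---")[0].replace('print(','(lambda *a:0)('))
f=pickle.load(open('w9.pkl','rb')); C['w']=(f['mtx'],f['T']); cw=lambda u:uc(u,3.3,(410,120))
W=[(cw((290,127)),(65,50,0),1),(cw((724,131)),(65,-50,0),1),(cw((502,538)),(-65,-50,0),1),(cw((169,538)),(-65,50,0),1),
(cw((80,52)),(75,55,14),0),(cw((402,52)),(75,-55,14),0),(cw((42,436)),(-75,55,14),0)]
def wr(p):
    return np.array([proj(C['w'],stageR(p[2],p[3] if k else 0)@q+[p[0],p[1],115 if k else 0])-uv for uv,q,k in W])
w=least_squares(lambda p:np.ravel(wr(p)),s.x); print('wrist only',w.x,np.degrees(w.x[3]),wr(w.x).round(1).tolist())
w=least_squares(lambda p:np.r_[np.ravel(wr(p)+p[4:6]),p[4:6]*.5],np.r_[s.x,0,0]); print('wrist+bias',w.x,np.degrees(w.x[3]),(wr(w.x)+w.x[4:6]).round(1).tolist())
def al(p):
    o=[v+p[4:6] for v in wr(p)]; e={'scene':p[6:8],'side':p[8:10]}
    o+=[v+e[c] for (c,_,_),v in zip(F+B,st(p[:4],True))]
    return np.r_[np.ravel(o),p[4:]*.5]
w=least_squares(al,np.r_[s.x,np.zeros(6)],loss='soft_l1'); print('all',w.x.round(3),np.degrees(w.x[3]))
E
python3 fit1.py
```

```text
wrist only [ 5.81598555e+02  7.34347858e+01 -3.36287770e-02  2.32082376e-01] 13.297340649585287 [[0.9, 0.4], [-1.1, -1.4], [-0.9, -0.1], [-1.4, 0.3], [1.6, -0.7], [0.8, -1.1], [0.6, 3.3]]
wrist+bias [ 5.79888675e+02  7.16913555e+01 -3.36156423e-02  2.27260877e-01
 -1.52166794e+00 -1.69491066e+00] 13.02108911763713 [[1.2, 0.7], [-1.3, -1.1], [-0.7, -0.1], [-1.2, 0.3], [1.5, -0.9], [0.6, -1.4], [0.3, 2.8]]
all [ 5.81416e+02  7.21920e+01 -3.30000e-02  2.32000e-01 -1.26100e+00
  1.30000e-02 -4.07000e-01  1.52900e+00 -1.45700e+00  1.02800e+00] 13.312662258413905
```

```bash
python3 -m creep '[[0,-0.017,-0.035,-3,40,0,0.3],[0,0,0,-3,40,0,0.3],[0,0,0,-3,40,0,0.3],[0,0,0,-3,40,0,0.3],[0,0,0,-3,40,0,0.3],[0,0,0,-3,40,0,0.3],[0,0,0,-3,40,0,0.3],[0,0,0,-3,40,0,0.3],[0,0,0,-3,40,0,0.3],[0,0,0,-3,40,0,0.3]]'; python3 -m creep '[[0,0,0,-3,38,0,0.3],[0,0,0,-3,38,0,0.3],[0,0,0,-3,38,0,0.3],[0,0,0,-3,38,0,0.3],[0,0,0,0,30,0,0.3],[0,0,0,0,0,0,0.3]]'
```

```text
clock: 10.45
eef_pos: [589.1, -144.4, 388.7]
tcp_rot: [-3.14, -0.006, 0.062]
contact_force: [1.2, 0.9, -0.1]
opening: 0.699
clock: 10.95
eef_pos: [586.6, -343.6, 389.4]
tcp_rot: [3.137, -0.01, 0.08]
contact_force: [-0.7, 0.5, 0.0]
opening: 0.701
```

```bash
python3 -m creep '[[0,-0.01,0.08,-25,-4,40,0.3],[0,0,0,0,0,0,0.3],[0,0,0,0,0,0,0.3]]'; python3 - <<'E'
from rig import sense, grab_frame
import cv2,pickle
f=grab_frame('wrist'); pickle.dump(f,open(f'w10.pkl','wb')); cv2.imwrite(f'pics/w10.png',f['color'][:,:,::-1])
s=sense(); print(s['eef_pos'],s['tcp_rot'],s['qvel'].round(3))
E
```

```text
clock: 11.2
eef_pos: [563.3, -343.4, 352.6]
tcp_rot: [3.137, -0.0, 0.003]
contact_force: [0.9, -0.7, 1.5]
opening: 0.702
[ 562.48738814 -342.73598639  351.39420097] [3.13925516e+00 3.04681206e-03 2.57281363e-03] [ 0.013 -0.001 -0.015  0.004  0.015  0.005]
```

View pics/w10.png

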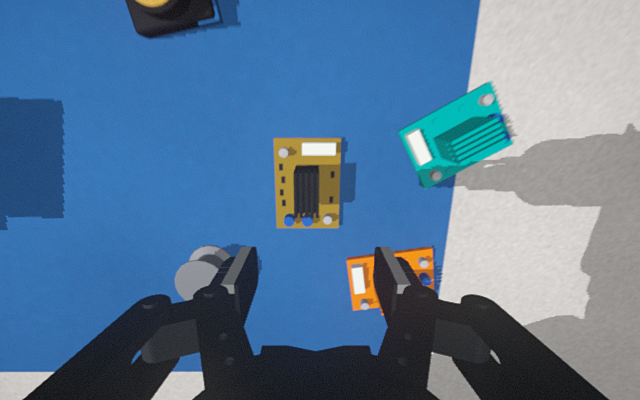

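The board is centred at about (308,183) and lined up with the fingers. The spool at (205,270) and the orange look-alike are off to the near side.

```bash
python3 - <<'E'
from h import *; import pickle
f=pickle.load(open('w10.pkl','rb')); c=(f['mtx'],f['T'])
cv2.imwrite('pics/w10c.png',cv2.resize(f['color'][125:240,255:365,::-1],None,fx=5,fy=5,interpolation=cv2.INTER_CUBIC))
p=np.array([ray(c,u,8) for u in [(276,139),(341,138),(339.5,228),(277,229)]]);print(p.round(1),p.mean(0))
print('spool',ray(c,(205,272),40),'orange',ray(c,(350,258),8),ray(c,(352,310),8))
E
```

```text
[[ 608.9 -302.3    8. ]
 [ 610.  -369.9    8. ]
 [ 509.6 -370.8    8. ]
 [ 508.4 -299.7    8. ]] [ 559.20398158 -335.67611501    8.        ]
spool [ 471.90260048 -225.17468064   40.        ] orange [ 471.71192201 -384.09859487    8.        ] [ 399.95022616 -389.10238824    8.        ]
```

View pics/w10c.png

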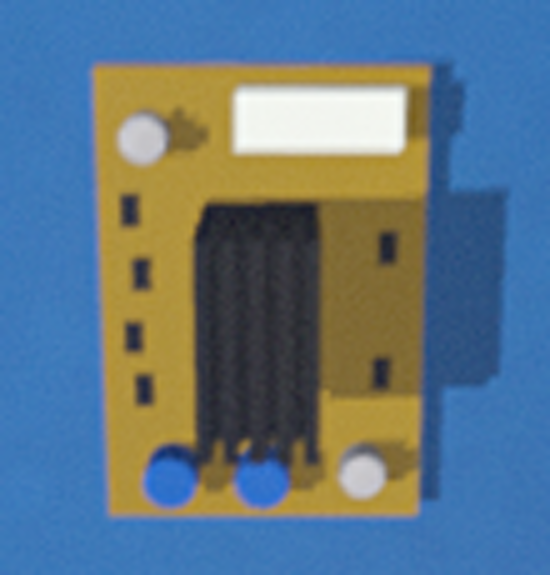

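```bash
python3 -m creep '[[0,0,0,-2.5,-6.5,20,0.3],[0,0,0,0,0,35,0.3],[0,0,0,0,0,35,0.3],[0,0,0,0,0,35,0.3],[0,0,0,0,0,0,0.3]]'; python3 - <<'E'
from rig import sense, grab_frame
import cv2,pickle
f=grab_frame('wrist'); pickle.dump(f,open(f'w11.pkl','wb')); cv2.imwrite(f'pics/w11.png',f['color'][:,:,::-1])
E
```

```text
clock: 11.67
eef_pos: [564.0, -334.5, 228.6]
tcp_rot: [3.134, -0.006, 0.017]
contact_force: [-0.9, 1.7, -0.5]
opening: 0.702
```

View pics/w11.png

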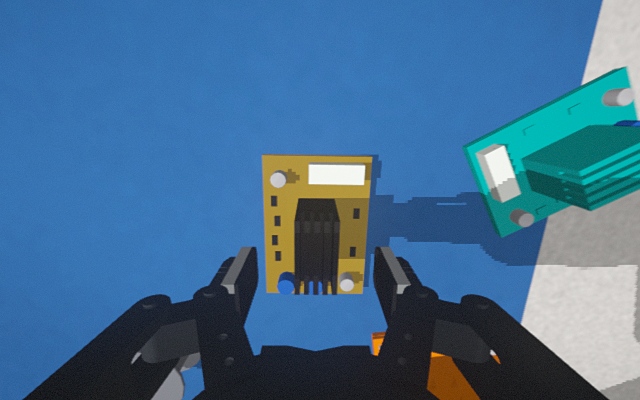

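```bash
python3 -m creep '[[0,-0.006,0.015,-4,1,20,0.3],[0,0,0,0,0,18,0.3],[0,0,0,0,0,0,0.3]]'; python3 -m creep '[[0,0,0,0,0,0,0.5],[0,0,0,0,0,0,0.6],[0,0,0,0,0,0,0.7],[0,0,0,0,0,0,0.8],[0,0,0,0,0,0,0.9],[0,0,0,0,0,0,0.9]]' 70;  python3 - <<'E'
from rig import sense, grab_frame
import cv2,pickle
f=grab_frame('wrist'); pickle.dump(f,open(f'w12.pkl','wb')); cv2.imwrite(f'pics/w12.png',f['color'][:,:,::-1])
E
```

```text
clock: 11.97
eef_pos: [565.4, -336.8, 200.4]
tcp_rot: [3.128, -0.01, 0.007]
contact_force: [-0.7, 0.6, -1.0]
opening: 0.699
clock: 12.47
eef_pos: [569.4, -337.9, 211.2]
tcp_rot: [3.122, -0.02, 0.01]
contact_force: [0.1, 0.2, -2.0]
opening: 0.265
```

View pics/w12.png

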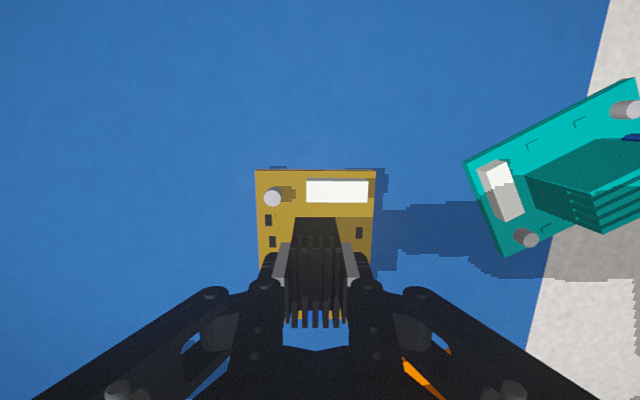

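```bash
python3 - <<'E'
from h import *; import pickle
f=pickle.load(open('w12.pkl','rb'))
cv2.imwrite('pics/w12c.png',cv2.resize(f['color'][155:355,235:400,::-1],None,fx=3,fy=3,interpolation=cv2.INTER_CUBIC))
E
```

```text
(no output)
```

View pics/w12c.png

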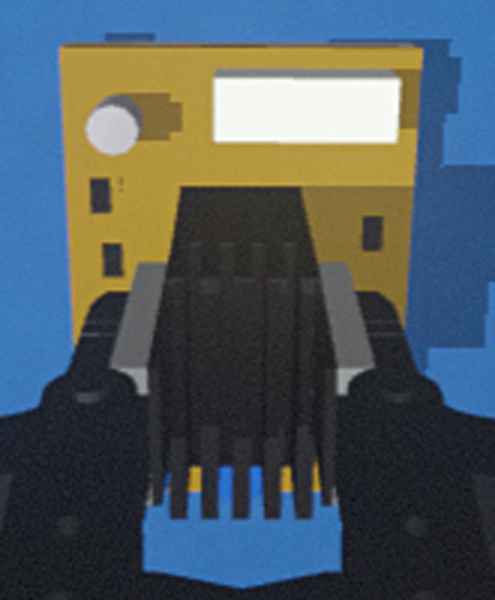

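```bash
python3 - <<'E'
from h import *; import pickle
from rig import sense
s=sense(); print(s['eef_pos'],s['tcp_rot'],s['contact_force'],s['qvel'].round(3))
f=pickle.load(open('w12.pkl','rb')); c=(f['mtx'],f['T']); cw=lambda u:uc(u,3,(235,155))
M=[((61,46),(50,35,8)),((421,48),(50,-35,8)),((181,187),(22,12,8)),((302,187),(22,-12,8)),((150,503),(-22,12,52)),((334,503),(-22,-12,52))]
uv=np.array([cw(a) for a,_ in M]); q=np.array([b for _,b in M],float)
def e(p): 
    Rb=R.from_rotvec(p[3:]).as_matrix(); return np.r_[np.ravel(proj(c,q@Rb.T+p[:3])-uv),p[3:]*10]
w=least_squares(e,[560,-336,5,0,0,0]); print(w.x.round(3),w.fun.round(1))
E
```

```text
[ 569.41109629 -337.9470338   211.24992072] [ 3.12221285 -0.02058411  0.01020093] [-0.047883    0.68474229 -1.19586649] [-0.002  0.007  0.003  0.    -0.006  0.001]
[ 5.64461e+02 -3.39842e+02  2.22660e+01 -1.40000e-02  3.49000e-01
  1.00000e-03] [-0.4 -0.7  0.6 -0.9 -1.   0.9  0.7  1.   1.6 -0.2 -1.6 -0.1 -0.1  3.5
  0. ]
```

```bash
python3 - <<'E'
from rig import grab_frame
import cv2
f=grab_frame('side'); im=f['color'][:,:,::-1]
cv2.imwrite('pics/side13.png',cv2.resize(im[90:220,270:400],None,fx=4.5,fy=4.5,interpolation=cv2.INTER_CUBIC))
E
```

```text
(no output)
```

View pics/side13.png

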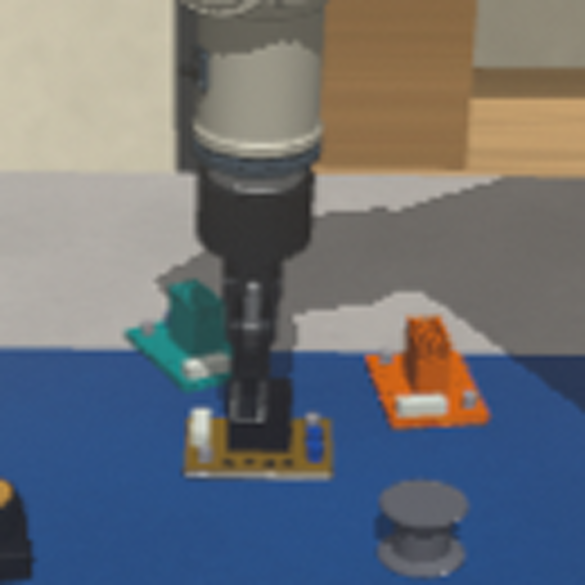

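```bash
python3 -m creep '[[0,0,0,0,0,4,0.9],[0,0,0,-1,0,4,0.9],[0,0,0,-1,0,3,0.9]]'; python3 -m creep '[[0,0,0,-1,0,2,0.5],[0,0,0,-1,0,2,0.5],[0.02,-0.02,0,-3,0,5,0.5]]'; python3 -m creep '[[0,0,0,-3,0,7,0.5],[0,0,0,-3,0,7,0.5],[0,0,0,-2,0,5,0.5]]'
```

```text
clock: 12.82
eef_pos: [569.1, -338.4, 207.7]
tcp_rot: [3.122, -0.024, 0.009]
contact_force: [-3.3, 6.6, 21.4]
opening: 0.258
clock: 13.07
eef_pos: [565.2, -338.8, 200.9]
tcp_rot: [3.14, -0.008, 0.009]
contact_force: [0.5, 0.5, 0.2]
opening: 0.494
clock: 13.32
eef_pos: [556.4, -339.1, 179.2]
tcp_rot: [-3.141, -0.005, 0.009]
contact_force: [-8.0, 12.2, 85.1]
opening: 0.498
```

```bash
python3 -m creep '[[0,0,0,3,0,-10,0.5]]'
```

```text
clock: 13.4
eef_pos: [558.0, -338.7, 186.8]
tcp_rot: [-3.139, -0.002, 0.009]
contact_force: [-0.0, 0.5, -0.3]
opening: 0.499
```

```bash
python3 - <<'E'
from rig import sense, grab_frame
import cv2,pickle
s=sense(); print(s['eef_pos'],s['tcp_rot'],s['contact_force'],s['qvel'].round(3))
f=grab_frame('wrist'); pickle.dump(f,open(f'w14.pkl','wb')); cv2.imwrite(f'pics/w14.png',f['color'][:,:,::-1])
E
```

```text
[ 558.04155244 -338.71126335  186.8027881 ] [-3.13855157e+00 -2.03499353e-03  8.70657204e-03] [-0.00738145  0.4745352  -0.29518902] [ 0.028 -0.135 -0.104 -0.004  0.255  0.032]
```

View pics/w14.png

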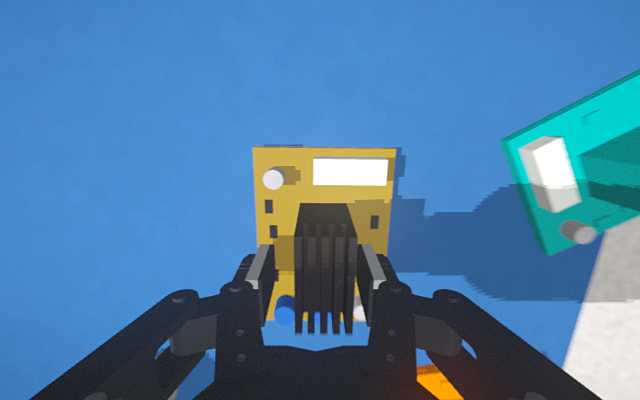

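```bash
python3 -m creep '[[0,0,0,0,0,1,0.7],[0,0,0,0,0,1,0.9],[0,0,0,0,0,1,0.9]]' 70; python3 -m creep '[[0,0,0,0,0,0,0.9],[0,0,0,0,0,0,0.9]]'; python3 - <<'E'
from rig import sense, grab_frame
import cv2,pickle
s=sense(); print(s['eef_pos'],s['tcp_rot'],s['contact_force'],s['qvel'].round(3))
f=grab_frame('wrist'); pickle.dump(f,open(f'w15.pkl','wb')); cv2.imwrite(f'pics/w15.png',f['color'][:,:,::-1])
E
```

```text
clock: 13.7
eef_pos: [559.4, -339.6, 187.0]
tcp_rot: [-3.14, -0.005, 0.009]
contact_force: [-7.8, 6.2, 31.3]
opening: 0.273
clock: 13.87
eef_pos: [559.3, -339.5, 187.1]
tcp_rot: [-3.14, -0.005, 0.008]
contact_force: [-0.8, 1.0, 6.6]
opening: 0.272
[ 559.30015851 -339.51598249  187.06269328] [-3.14044806 -0.00526572  0.00848663] [-0.79906322  1.03011302  6.58131112] [ 0.001 -0.001  0.003  0.001 -0.002 -0.   ]
```

View pics/w15.png

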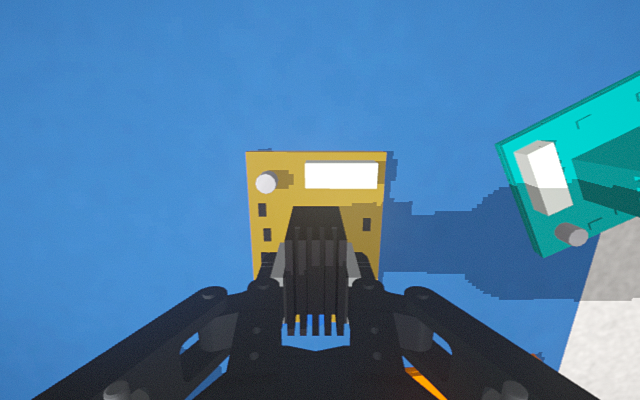

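```bash
python3 - <<'E'
from h import *; import pickle
f=pickle.load(open('w15.pkl','rb')); c=(f['mtx'],f['T'])
cv2.imwrite('pics/w15c.png',cv2.resize(f['color'][140:350,230:400,::-1],None,fx=2.8,fy=2.8,interpolation=cv2.INTER_CUBIC))
for u in[(246,152),(388,152)]: print(ray(c,u,8))
for u in[(293,207),(340,207)]: print(ray(c,u,8))
print('rear sink top',ray(c,(315,335),52))
E
```

```text
[ 613.30084149 -302.64895147    8.        ]
[ 613.8083239  -373.84182489    8.        ]
[ 584.552396   -325.80591864    8.        ]
[ 584.73683844 -350.67599986    8.        ]
rear sink top [ 540.86769908 -337.84467548   52.        ]
```

View pics/w15c.png

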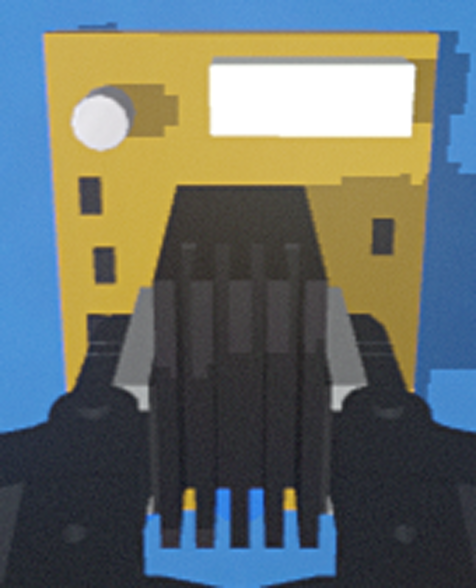

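```bash
python3 -m creep '[[0,0,0,0,0,-10,0.9],[0,0,0,0,0,-20,0.9],[0,0,0,0,0,-35,0.9],[0,0,0,0,0,-35,0.9],[0,0,0,0,0,-35,0.9],[0,0,0,0,0,-30,0.9],[0,0,0,0,0,-20,0.9],[0,0,0,0,0,0,0.9]]'; python3 -m creep '[[0,0,0,-2,-15,0,0.9],[0,0,0,-2,-30,0,0.9],[0,0,0,-2,-38,0,0.9],[0,0,0,-2,-38,0,0.9],[0,0,0,-2,-38,0,0.9],[0,0,0,-2,-38,0,0.9],[0,0,0,-2,-38,0,0.9],[0,0,0,-2,-30,0,0.9]]'
```

```text
clock: 14.58
eef_pos: [555.4, -338.7, 373.4]
tcp_rot: [-3.132, 0.009, 0.008]
contact_force: [0.6, -1.1, -0.8]
opening: 0.274
clock: 15.25
eef_pos: [530.5, -65.5, 364.8]
tcp_rot: [-3.131, 0.021, -0.001]
contact_force: [0.6, -0.5, -1.3]
opening: 0.273
```

```bash
python3 -m creep '[[0,0.085,0.01,0,-15,0,0.9],[0,0.085,0.01,0,-20,0,0.9],[0,0.085,0.01,0,-25,0,0.9],[0,0,0,0,-25,0,0.9],[0,0,0,0,-20,0,0.9],[0,0,0,0,-10,0,0.9],[0,0,0,0,0,0,0.9],[0,0,0,0,0,0,0.9]]';  python3 - <<'E'
from rig import sense, grab_frame
import cv2,pickle
s=sense(); print(s['eef_pos'],s['tcp_rot'],s['contact_force'],s['wrist_torque'],s['qvel'].round(3))
for n in('wrist','scene','side'):
    f=grab_frame(n); pickle.dump(f,open(f'{n}16.pkl','wb')); cv2.imwrite(f'pics/{n}16.png',f['color'][:,:,::-1])
E
```

```text
clock: 15.92
eef_pos: [520.6, 64.8, 352.0]
tcp_rot: [-3.122, -0.219, -0.029]
contact_force: [0.3, 0.3, -1.7]
opening: 0.273
[520.60105009  64.77753781 351.95731556] [-3.12236343 -0.21932408 -0.02875231] [ 0.27665617  0.34321822 -1.71619483] [-0.02369692  0.17900105  0.04969541] [ 0.025  0.013  0.025  0.002 -0.007  0.012]
```

View pics/wrist16.png

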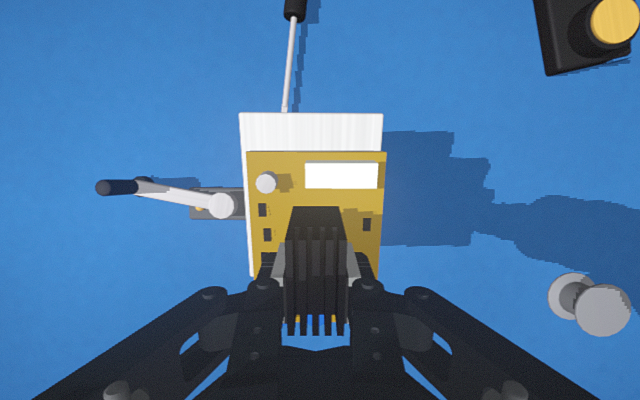

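View pics/side16.png

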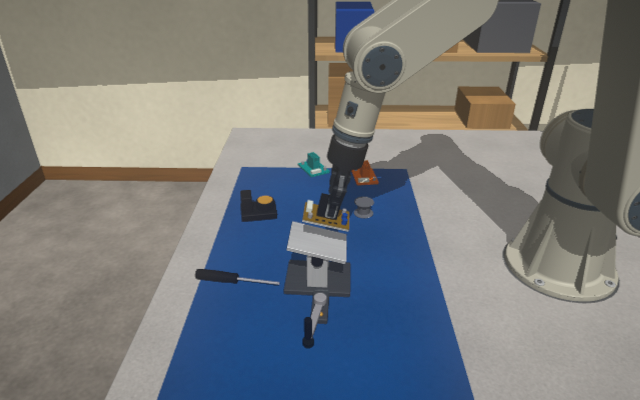

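View pics/scene16.png

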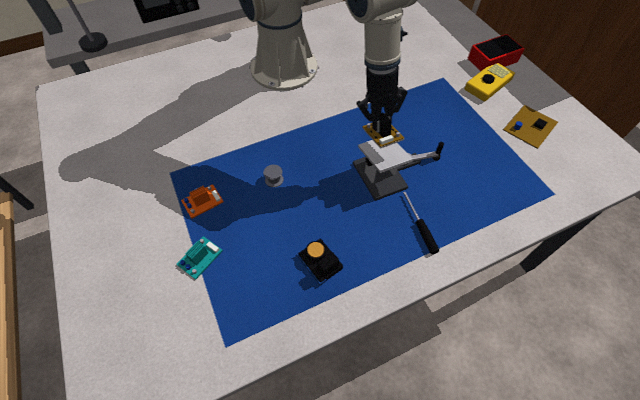

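The wrist view shows the board over the face. The board's front corners are at (247,152) and (386,152), the face's far corners at (240,113) and (383,113), and the leg still lies out at left. The other cameras agree.

```bash
python3 - <<'E'
import cv2,pickle
f=pickle.load(open('wrist16.pkl','rb'))
cv2.imwrite('pics/w16c.png',cv2.resize(f['color'][100:290,225:400,::-1],None,fx=3,fy=3,interpolation=cv2.INTER_CUBIC))
E
```

```text
(no output)
```

View pics/w16c.png

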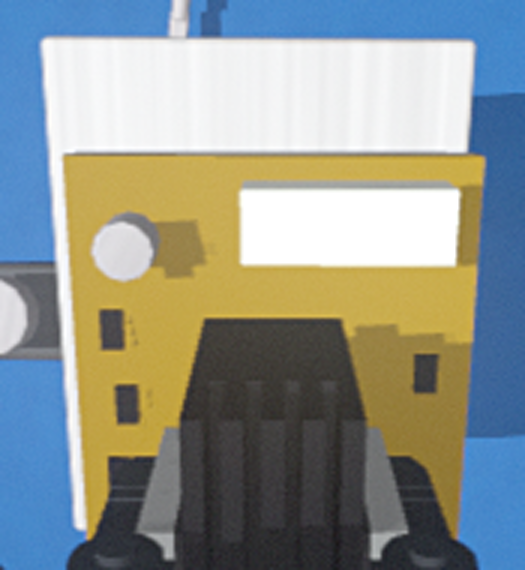

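```bash
cat > fit2.py <<'E'
from h import *; import pickle
f=pickle.load(open('wrist16.pkl','rb')); c=(f['mtx'],f['T']); cw=lambda u:uc(u,3,(225,100))
tcp=np.array([520.6,64.8,352.0]); Rt=R.from_euler('xyz',[-3.12236,-.21932,-.02875]).as_matrix()
W=[((42,38),(65,50,0)),((474,41),(65,-50,0)),((76,527),(-65,50,0))]
e=lambda p:np.ravel([proj(c,stageR(p[2],p[3])@q+[p[0],p[1],115])-cw(u) for u,q in W])
w=least_squares(e,[582,72.5,-.035,.234]); print('stage w16',w.x,np.degrees(w.x[3]),w.fun.round(2))
e3=lambda p:np.ravel([proj(c,stageR(p[2],.234)@q+[p[0],p[1],115])-cw(u) for u,q in W])
w=least_squares(e3,[582,72.5,-.035]); print('stage w16 slope fixed',w.x,w.fun.round(2))
# board in tool frame: origin (ox,oy,187), board x=tool x, board z=-tool z ; y=-tool y
M=[((65,155),(50,35,8)),((485,157),(50,-35,8)),((205,320),(22,12,8)),((343,320),(22,-12,8))]
def b(p):
    Rb=Rt@R.from_euler('z',p[2]).as_matrix()@np.diag([1,-1,-1.]); o=tcp+Rt@[p[0],p[1],p[3]]
    return np.ravel([proj(c,Rb@q+o)-cw(u) for u,q in M])
v=least_squares(b,[3,0,0,187]); print('board tool',v.x,v.fun.round(2))
# full-image stage estimate projected error
print(np.reshape([proj(c,stageR(-.034,.234)@q+[582,72.5,115])-cw(u) for u,q in W],(-1,2)))
for S,yaw in ((np.array([w.x[0],w.x[1],115]),w.x[2]),(np.array([582,72.5,115]),-.034)):
    Sr=stageR(yaw,.234); Rg=Sr@np.diag([1,-1,-1.])
    for off in (0,25): 
        g=S+Sr@[0,0,off]-Rg@[v.x[0],v.x[1],187]; print(off,g.round(1),'tool shift',(Rt.T@(g-tcp)).round(1),'rot',R.from_matrix(Rt.T@Rg).as_rotvec().round(3))
E
python3 fit2.py
```

```text
stage w16 [ 5.81288360e+02  7.29884315e+01 -3.80740477e-02  2.44812180e-01] 14.026704674855267 [-0.54 -0.27  0.65 -0.12 -0.14  0.51]
stage w16 slope fixed [ 5.81373858e+02  7.29588694e+01 -3.79782659e-02] [-0.24 -0.41  0.48 -0.28 -0.3   0.88]
board tool [ 3.72260621e+00 -1.12759314e+00  6.14727310e-03  1.85805509e+02] [-0.42  0.48  0.37  0.46  0.15 -0.6  -0.1  -0.4 ]
[[ 0.01535048 -1.05764803]
 [ 0.782824   -1.52645543]
 [ 0.52258465  0.36686841]]
0 [534.4  73.6 296. ] tool shift [ 1.  -8.1 57.7] rot [-0.021  0.015  0.009]
25 [528.6  73.8 320.4] tool shift [ 0.7 -8.6 32.7] rot [-0.021  0.015  0.009]
0 [535.  73. 296.] tool shift [ 1.7 -7.5 57.9] rot [-0.02   0.015  0.005]
25 [529.2  73.2 320.4] tool shift [ 1.3 -8.  32.9] rot [-0.02   0.015  0.005]
```

```bash
python3 -m creep '[[-0.02,0.018,0.004,1,-8,15,0.9],[0,0,0,0,0,15,0.9],[0,0,0,0,0,3,0.9],[0,0,0,0,0,0,0.9]]'; cat > rel.py <<'E'
from h import *
from rig import sense
s=sense(); S=np.array([581.6,72.8,115]); Sr=stageR(-.036,.237); Rg=Sr@np.diag([1,-1,-1.])
Rt=R.from_euler('xyz',s['tcp_rot']).as_matrix(); t=s['eef_pos']
print('t',s['clock'],'remaining tool shift',(Rt.T@(S-Rg@[3.7,-.6,187]-t)).round(1),'rot',R.from_matrix(Rt.T@Rg).as_rotvec().round(3))
print('board pos in stage',(Sr.T@(t+Rt@[3.7,-.6,187]-S)).round(1))
F=s['contact_force'];print('F tool',(Rt.T@F).round(1),'stage',(Sr.T@F).round(1),'tq tool',(Rt.T@s['wrist_torque']).round(2),'tq',s['wrist_torque'].round(2),'qv',np.abs(s['qvel']).max().round(3),'open',round(s['opening'],3))
E
python3 rel.py
```

```text
clock: 16.4
eef_pos: [530.9, 68.7, 320.4]
tcp_rot: [3.141, -0.241, -0.04]
contact_force: [0.1, -0.2, -1.2]
opening: 0.275
t 16.4 remaining tool shift [-2.9 -5.3 24.5] rot [ 0.001 -0.004 -0.004]
board pos in stage [ 3.5 -5.6 24.5]
F tool [-0.2  0.2  1.1] stage [-0.2 -0.2 -1.1] tq tool [ 0.01 -0.22 -0.03] tq [0.01 0.22 0.03] qv 0.017 open 0.275
```

```bash
python3 -m creep '[[0,0,0,-3,-5,8,0.9],[0,0,0,0,0,6,0.9],[0,0,0,0,0,0,0.9]]'; python3 rel.py
```

```text
clock: 16.65
eef_pos: [531.8, 72.7, 305.8]
tcp_rot: [3.141, -0.241, -0.042]
contact_force: [-0.2, -0.3, -0.9]
opening: 0.273
t 16.65 remaining tool shift [-0.1 -1.3 10.2] rot [ 0.002 -0.004 -0.006]
board pos in stage [ 0.9 -1.6 10.2]
F tool [-0.4  0.3  0.8] stage [-0.4 -0.3 -0.8] tq tool [ 0.01 -0.18  0.02] tq [ 0.03  0.18 -0.02] qv 0.015 open 0.273
```

```bash
python3 -m creep '[[0,0,-0.004,0,-1.3,4,0.9],[0,0,0,0,0,0,0.9]]'; python3 rel.py; python3 - <<'E'
from rig import grab_frame
import cv2,pickle
f=grab_frame('side'); pickle.dump(f,open('side17.pkl','wb')); cv2.imwrite('pics/side17c.png',cv2.resize(f['color'][185:285,270:370,::-1],None,fx=6,fy=6,interpolation=cv2.INTER_CUBIC))
f=grab_frame('wrist');pickle.dump(f,open('wrist17.pkl','wb'));cv2.imwrite('pics/w17c.png',cv2.resize(f['color'][100:290,215:410,::-1],None,fx=3,fy=3,interpolation=cv2.INTER_CUBIC))
E
```

```text
clock: 16.82
eef_pos: [532.9, 73.9, 301.7]
tcp_rot: [3.14, -0.241, -0.038]
contact_force: [-0.8, 0.1, -1.1]
opening: 0.27
t 16.8167 remaining tool shift [-0.2 -0.1  6. ] rot [ 0.002 -0.004 -0.002]
board pos in stage [ 1.  -0.4  6. ]
F tool [-1.1 -0.1  0.9] stage [-1.1  0.1 -0.9] tq tool [ 0.05 -0.2   0.08] tq [ 0.07  0.19 -0.07] qv 0.015 open 0.27
```

View pics/side17c.png

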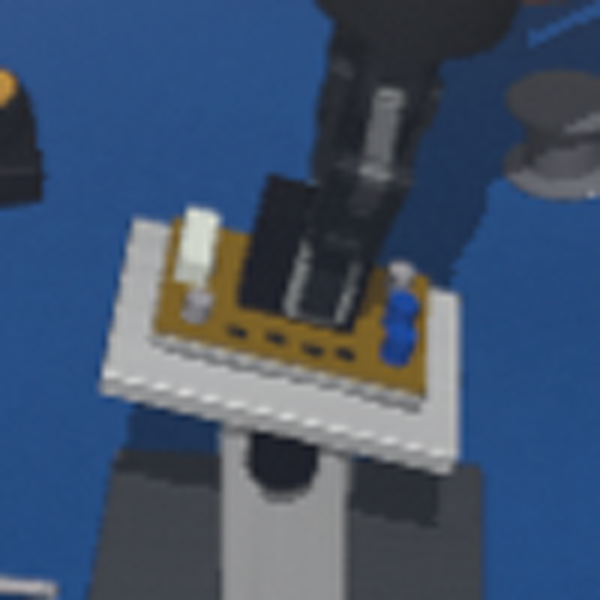

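View pics/w17c.png

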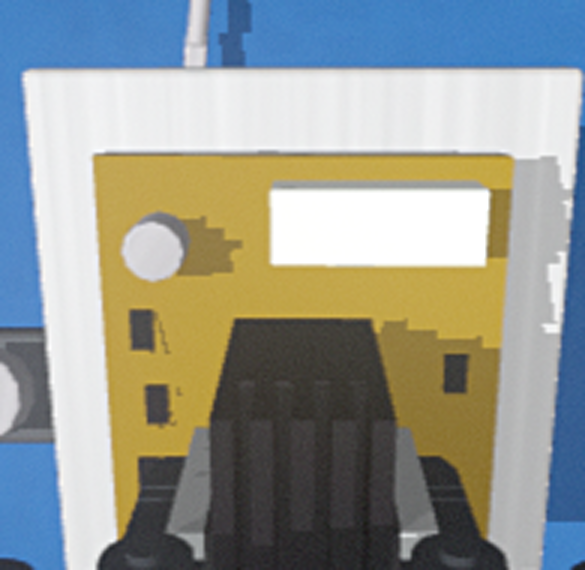

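```bash
python3 - <<'E'
from h import *; import pickle
f=pickle.load(open('wrist17.pkl','rb')); c=(f['mtx'],f['T']); cw=lambda u:uc(u,3,(215,100))
Sr=stageR(-.036,.237); S=np.array([581.6,72.8,115])
def rp(u,h): # ray to plane parallel to stage at height h; stage coords
    K,T=c; o=Sr.T@(T[:3,3]-S); d=Sr.T@(T[:3,:3]@np.linalg.solve(K,[*cw(u),1])); return o+d*(h-o[2])/d[2]
for u,h in [((24,70),0),((581,71),0),((95,155),14),((513,157),14),((95,155),12),((513,157),12)]: print(u,h,rp(u,h).round(1))
E
```

```text
(24, 70) 0 [65.  49.7  0. ]
(581, 71) 0 [ 64.4 -49.7   0. ]
(95, 155) 14 [51.5 34.9 14. ]
(513, 157) 14 [ 50.9 -35.2  14. ]
(95, 155) 12 [51.3 35.3 12. ]
(513, 157) 12 [ 50.7 -35.7  12. ]
```

```bash
python3 -m creep '[[0,0,0,-1,0,3,0.9],[0,0,0,0,0,0,0.9]]'; python3 rel.py;  python3 -m creep '[[0,0,0,0,0,2,0.9],[0,0,0,0,0,0,0.9]]'; python3 rel.py
```

```text
clock: 17.08
eef_pos: [532.9, 73.9, 299.5]
tcp_rot: [3.141, -0.243, -0.038]
contact_force: [0.1, -0.2, -2.0]
opening: 0.276
t 17.0833 remaining tool shift [ 0.3 -0.   3.8] rot [ 0.001 -0.006 -0.002]
board pos in stage [ 0.8 -0.3  3.8]
F tool [-0.4  0.2  2. ] stage [-0.4 -0.2 -2. ] tq tool [ 0.06 -0.21  0.02] tq [ 0.07  0.2  -0.  ] qv 0.013 open 0.276
clock: 17.25
eef_pos: [533.5, 73.9, 297.6]
tcp_rot: [3.141, -0.244, -0.038]
contact_force: [-1.3, -0.3, -0.9]
opening: 0.271
t 17.25 remaining tool shift [ 0.2 -0.   1.8] rot [ 0.001 -0.007 -0.002]
board pos in stage [ 1.  -0.2  1.9]
F tool [-1.4  0.4  0.6] stage [-1.4 -0.4 -0.6] tq tool [-0.06 -0.16  0.  ] tq [-0.05  0.16 -0.02] qv 0.01 open 0.271
```

```bash
python3 -m creep '[[0,-0.006,0,-0.7,0,1.5,0.9],[0,0,0,0,0,0,0.9]]'; python3 rel.py;  python3 -m creep '[[0,0,0,0,0,1.5,0.9],[0,0,0,0,0,0,0.9]]'; python3 rel.py
```

```text
clock: 17.42
eef_pos: [533.1, 73.9, 295.9]
tcp_rot: [3.141, -0.237, -0.038]
contact_force: [-0.7, -0.0, -1.4]
opening: 0.271
t 17.4167 remaining tool shift [ 1.  -0.   0.3] rot [ 0.001 -0.    -0.002]
board pos in stage [-0.9 -0.2  0.3]
F tool [-1.   0.1  1.2] stage [-1.  -0.1 -1.2] tq tool [-0.04 -0.16 -0.05] tq [-0.05  0.16  0.04] qv 0.007 open 0.271
clock: 17.58
eef_pos: [533.5, 73.9, 295.7]
tcp_rot: [3.141, -0.238, -0.038]
contact_force: [-0.7, -0.4, -1.9]
opening: 0.273
t 17.5833 remaining tool shift [ 0.7 -0.  -0. ] rot [ 0.001 -0.001 -0.002]
board pos in stage [-0.5 -0.3 -0. ]
F tool [-1.1  0.4  1.7] stage [-1.1 -0.4 -1.7] tq tool [-0.05 -0.15  0.02] tq [-0.04  0.15 -0.03] qv 0.007 open 0.273
```

```bash
python3 -m creep '[[0,0,0,0,0,0,0.9]]'; python3 rel.py;  python3 -m creep '[[0,0,0,0,0,1.5,0.9],[0,0,0,0,0,0,0.9]]'; python3 rel.py
```

```text
clock: 17.67
eef_pos: [533.5, 73.9, 295.9]
tcp_rot: [3.141, -0.238, -0.038]
contact_force: [0.8, -0.3, -1.4]
opening: 0.274
t 17.6667 remaining tool shift [ 0.6 -0.1  0.1] rot [ 0.001 -0.001 -0.002]
board pos in stage [-0.4 -0.3  0.1]
F tool [0.4 0.3 1.5] stage [ 0.4 -0.3 -1.5] tq tool [-0.01 -0.18  0.02] tq [-0.    0.18 -0.02] qv 0.004 open 0.274
clock: 17.83
eef_pos: [533.9, 73.9, 295.7]
tcp_rot: [3.141, -0.239, -0.039]
contact_force: [0.0, -0.2, -2.1]
opening: 0.272
t 17.8333 remaining tool shift [ 0.3  0.  -0.1] rot [ 0.001 -0.002 -0.002]
board pos in stage [ 0.1 -0.2 -0.1]
F tool [-0.5  0.2  2.1] stage [-0.5 -0.2 -2.1] tq tool [-0.02 -0.18  0.01] tq [-0.01  0.18 -0.02] qv 0.007 open 0.272
```

```bash
python3 -m creep '[[0,0,0,0,0,2,0.9]]'; python3 rel.py;  python3 -m creep '[[0,0,0,0,0,2,0.9]]'; python3 rel.py
```

```text
clock: 17.92
eef_pos: [534.2, 74.0, 295.3]
tcp_rot: [3.141, -0.239, -0.039]
contact_force: [-29.4, -0.2, 53.9]
opening: 0.269
t 17.9167 remaining tool shift [ 0.1  0.1 -0.6] rot [ 0.001 -0.002 -0.003]
board pos in stage [ 0.3 -0.1 -0.6]
F tool [-15.8   1.3 -59.3] stage [-15.9  -1.2  59.3] tq tool [-0.29 -2.28 -0.05] tq [-0.2   2.29 -0.02] qv 0.008 open 0.269
clock: 18.0
eef_pos: [534.2, 74.0, 295.4]
tcp_rot: [3.141, -0.239, -0.039]
contact_force: [-25.2, 0.3, 42.7]
opening: 0.276
t 18.0 remaining tool shift [ 0.1  0.1 -0.5] rot [ 0.001 -0.002 -0.003]
board pos in stage [ 0.3 -0.2 -0.5]
F tool [-14.4   0.7 -47.4] stage [-14.5  -0.6  47.4] tq tool [-0.35 -2.07 -0.07] tq [-0.27  2.08 -0.02] qv 0.005 open 0.276
```

```bash
python3 -m creep '[[0,0,0,-0.4,0,0.9,0.9]]'; python3 rel.py;  python3 -m creep '[[0,0,0,-0.4,0,0.9,0.9]]'; python3 rel.py
```

```text
clock: 18.08
eef_pos: [533.9, 74.0, 295.5]
tcp_rot: [3.141, -0.24, -0.039]
contact_force: [-0.2, -0.2, -1.4]
opening: 0.271
t 18.0833 remaining tool shift [ 0.3  0.1 -0.4] rot [ 0.001 -0.003 -0.003]
board pos in stage [ 0.3 -0.1 -0.3]
F tool [-0.5  0.2  1.3] stage [-0.5 -0.2 -1.3] tq tool [-0.06 -0.11  0.  ] tq [-0.05  0.11 -0.01] qv 0.011 open 0.271
clock: 18.17
eef_pos: [533.8, 74.0, 295.4]
tcp_rot: [3.141, -0.241, -0.039]
contact_force: [-5.3, -0.6, 10.9]
opening: 0.274
t 18.1667 remaining tool shift [ 0.4  0.1 -0.4] rot [ 0.001 -0.004 -0.003]
board pos in stage [ 0.3 -0.1 -0.4]
F tool [ -2.6   0.8 -11.9] stage [-2.6 -0.8 11.9] tq tool [-0.25 -0.56 -0.03] tq [-0.22  0.57 -0.03] qv 0.015 open 0.274
```

```bash
python3 -m creep '[[0,0,0,-0.3,0,1.2,0.9]]'; python3 rel.py; python3 - <<'E'
from rig import grab_frame
import cv2,pickle
f=grab_frame('side'); pickle.dump(f,open('side18.pkl','wb')); cv2.imwrite('pics/side18c.png',cv2.resize(f['color'][185:355,250:400,::-1],None,fx=3.5,fy=3.5,interpolation=cv2.INTER_CUBIC))
f=grab_frame('wrist');pickle.dump(f,open('wrist18.pkl','wb'));cv2.imwrite('pics/w18.png',f['color'][:,:,::-1])
f=grab_frame('scene');cv2.imwrite('pics/scene18.png',cv2.resize(f['color'][100:220,320:470,::-1],None,fx=5,fy=5,interpolation=cv2.INTER_CUBIC))
E
python3 rel.py
```

```text
clock: 18.25
eef_pos: [533.7, 74.0, 295.3]
tcp_rot: [3.141, -0.242, -0.039]
contact_force: [-14.3, -0.4, 27.3]
opening: 0.274
t 18.25 remaining tool shift [ 0.5  0.1 -0.5] rot [ 0.001 -0.005 -0.003]
board pos in stage [ 0.4 -0.1 -0.4]
F tool [ -7.3   0.9 -29.9] stage [-7.5 -0.9 29.9] tq tool [-0.28 -1.31 -0.04] tq [-0.23  1.32 -0.03] qv 0.011 open 0.274
t 18.4 remaining tool shift [ 0.5  0.1 -0.5] rot [ 0.001 -0.005 -0.003]
board pos in stage [ 0.3 -0.1 -0.4]
F tool [ -5.2   1.2 -21.6] stage [-5.3 -1.2 21.6] tq tool [-0.28 -1.04 -0.02] tq [-0.23  1.05 -0.04] qv 0.002 open 0.273
```

View pics/side18c.png

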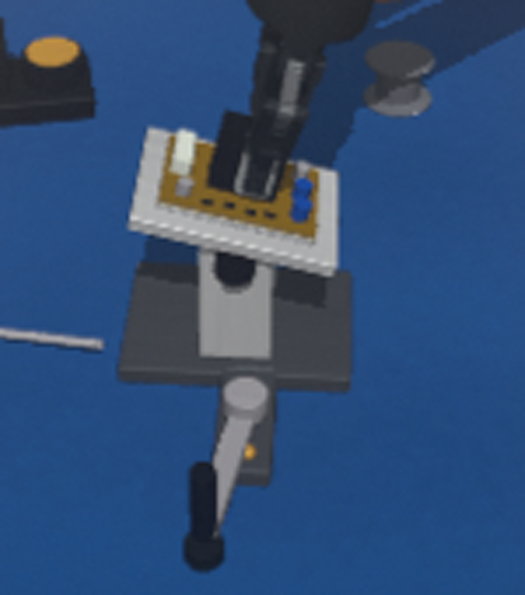

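View pics/w18.png

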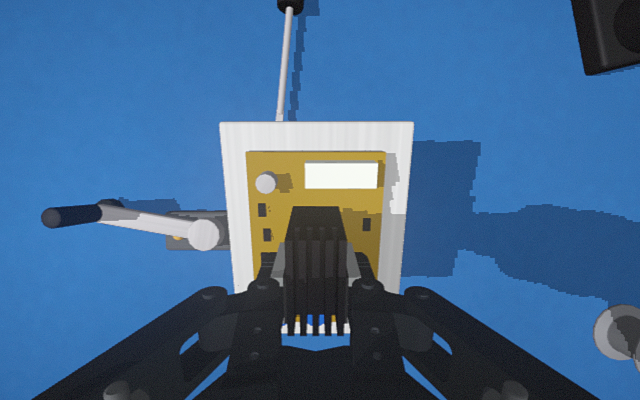

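View pics/scene18.png

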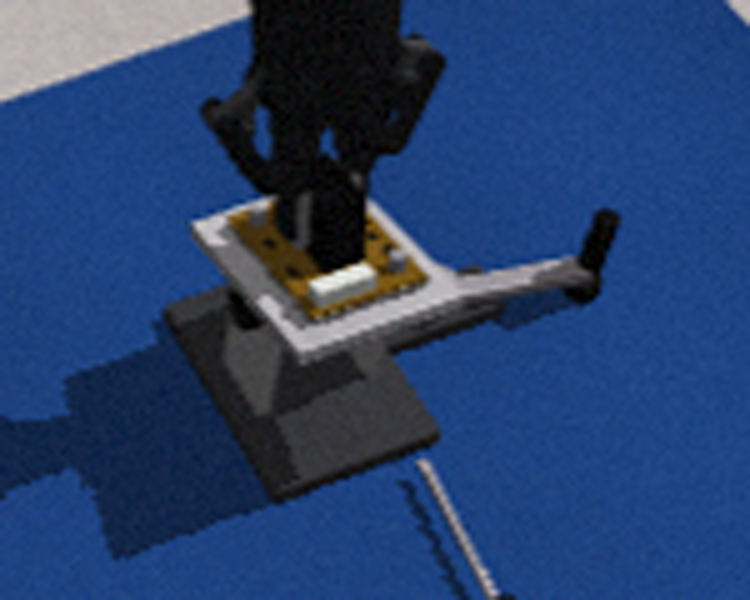

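```bash
python3 - <<'E'
from h import *; import pickle
f=pickle.load(open('wrist18.pkl','rb')); c=(f['mtx'],f['T'])
Sr=stageR(-.036,.237); S=np.array([581.6,72.8,115])
def rp(u,h):
    K,T=c; o=Sr.T@(T[:3,3]-S); d=Sr.T@(T[:3,:3]@np.linalg.solve(K,[*u,1])); return o+d*(h-o[2])/d[2]
cv2.imwrite('pics/w18c.png',cv2.resize(f['color'][110:290,210:420,::-1],None,fx=3,fy=3,interpolation=cv2.INTER_CUBIC))
for u,h in [((220,122.5),0),((413,122.5),0),((246.5,151.5),8),((385.5,152),8)]: print(u,h,rp(u,h).round(1))
E
python3 rel.py
```

```text
(220, 122.5) 0 [64.6 49.3  0. ]
(413, 122.5) 0 [ 64.1 -49.7   0. ]
(246.5, 151.5) 8 [50.7 34.9  8. ]
(385.5, 152) 8 [ 50.1 -34.7   8. ]
t 18.4 remaining tool shift [ 0.5  0.1 -0.5] rot [ 0.001 -0.005 -0.003]
board pos in stage [ 0.3 -0.1 -0.4]
F tool [ -5.2   1.2 -21.6] stage [-5.3 -1.2 21.6] tq tool [-0.28 -1.04 -0.02] tq [-0.23  1.05 -0.04] qv 0.002 open 0.273
```

View pics/w18c.png

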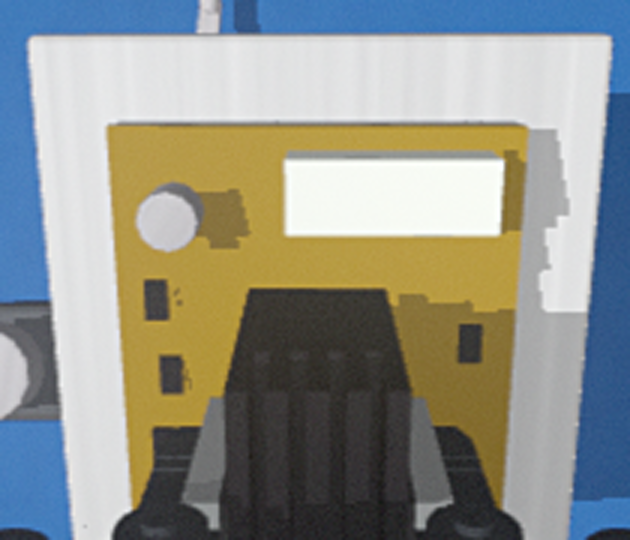

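```bash
python3 - <<'E'
from rig import grab_frame,sense
for i in range(6):
    grab_frame('side'); s=sense(); print(s['clock'],s['contact_force'].round(1),s['eef_pos'].round(2))
E
```

```text
18.45 [-10.8  -1.2  19.5] [533.73  74.04 295.36]
18.5 [-11.1  -0.8  19.2] [533.73  74.02 295.35]
18.55 [-10.   -0.5  20.1] [533.72  74.04 295.34]
18.6 [-10.   -0.8  20. ] [533.71  74.04 295.34]
18.65 [-10.7  -0.6  19.8] [533.74  74.03 295.35]
18.7 [-11.   -0.6  20.1] [533.73  74.05 295.36]
```

Push is steady at about 22 N normal. Handing in.

```bash
python3 -c "
from rig import job,sense
print(job.sign_off()); s=sense(); print(s['clock'],s['contact_force'],s['opening'])"
```

```text
the job is handed in; nothing more can be done
None
the job is handed in; nothing more can be done
```

The leg is locked out, and I handed the job in at about 18.7 s with the board still gripped and pressed against the face.

- **Leg:** I swung it by its peg past the detent until it clicked home. A light push afterwards met resistance, so it is against the stop. The cameras read about 1.73 rad against the nominal 1.75, and later views show it still swung out.
- **Board position:** I held the brown board by its heat sink on the face. It was centred within about 1 mm, with its long sides up the slope within about 0.01 rad. The slope came out at about 13.6°.
- **Board contact:** The push held steady at about 22 N straight into the face over the last 0.3 s. About 5 N of sideways friction remained. The centre of pressure was within a few millimetres of the board's middle, which fits flush contact.
- **Bystanders:** I never touched the spool, iron stand or screwdriver, and the last pictures show them undisturbed.

Two things went less well:
- **Grip:** The first grip was too high because the tool crept upward during hold commands, so I set the board down and gripped again lower. While doing that, the fingertips pressed on the board for a moment, and the wrist read about 85 N. That is under the 120 N wrist limit. It is over the 40 N limit for the arm or gripper body, but I believe only the fingertips touched.
- **First press:** The first push on the face reached about 59 N before I eased it to the final value.

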